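# Drive the lid plugs and close the brush boxes

### The job

Get the brush-box lids ready for filling: lay each olive lid on the arbor press's wooden worktable, slide it until its raised wooden plug is right under the punch, and push the lever down to its stop so that the plug goes fully home below the face. Then set each lid on a box of its own, seated on the rim all round and level, with the boxes standing on the bench and the lever left up. Leave the filler tub, the squeeze bottle and the baluster where they are.

Things in the scene. Friction and masses are not known exactly. Their poses are not given: they have to be found in the camera images.
- press: Grey bench arbor press, fixed. Origin on the bench straight below the punch; z up, +x from the punch back to the column, +y to the open side where work is slid in. Head: 56 mm wide (y -28 to +28), front at x -30, underside 165 and top 250 mm above the bench (ram up to 285 mm). Column: x +87 to +137, same width. It is turned a little from start to start.
- worktable (a point): Middle of the top of the wooden worktable bolted to the press: flat and level, 55 mm above the bench, 140 mm along the press's x and 250 mm along its y (in the press frame x -65 to +75, y -75 to +175 mm), with its long +y end open on three sides.
- punch_tip (a point): Centre of the flat end of the steel punch (8 mm diameter, 35 mm long, under the ram), pointing straight down; at rest 40 mm above the worktable. It only moves up and down: 22 mm down per rad of lever.
- lever_grip (a point): Middle of the lever's black cross grip: round bar 24 mm thick, 80 mm long, parallel to the press's y, at press y -56. It swings in the press's x-z plane with radius 150 mm about an axis at press x +20, height 205 mm; at rest it is out towards press -x, 35 deg above level.
- lever (a joint): Lever angle (rad): 0 = up, at rest; grows as the grip is pushed down, to its stop at 1.16 (grip 31 deg below level). A spring raises it when let go. Pushing takes about 2 N at the grip at first, 6 N low down, and about 5 N more while a plug is driven.
- lidA: Loose olive wooden lid (0.13 kg), may be absent. Board 160 (its x) x 64 (y) x 14 mm over a centred 138 x 40 x 6 mm locating strip on which it lies. Origin at the centre of the strip's underside, z up; the board spans heights 6 to 20 mm. Plug on the centre line, 38 mm from the centre towards +x; a flat cream spot (old, filled plug) as far towards -x.
- lidA_plug (a point): Centre of the top of the round wooden plug (16 mm diameter) in lidA: at first 6 mm proud of the board, fully home 4 mm below its face in a 17 mm bore.
- plugA (a joint): How far the plug of lidA has been driven down (m): 0 = 6 mm proud, 0.010 = fully home on the bottom of the bore. It sticks where it is left; driving it takes 30 N.
- lidB: Loose olive wooden lid (0.13 kg), may be absent. Board 160 (its x) x 64 (y) x 14 mm over a centred 138 x 40 x 6 mm locating strip on which it lies. Origin at the centre of the strip's underside, z up; the board spans heights 6 to 20 mm. Plug on the centre line, 38 mm from the centre towards +x; a flat cream spot (old, filled plug) as far towards -x.
- lidB_plug (a point): Centre of the top of the round wooden plug (16 mm diameter) in lidB: at first 6 mm proud of the board, fully home 4 mm below its face in a 17 mm bore.
- plugB (a joint): How far the plug of lidB has been driven down (m): 0 = 6 mm proud, 0.010 = fully home on the bottom of the bore. It sticks where it is left; driving it takes 30 N.
- lidC: Loose olive wooden lid (0.13 kg), may be absent. Board 160 (its x) x 64 (y) x 14 mm over a centred 138 x 40 x 6 mm locating strip on which it lies. Origin at the centre of the strip's underside, z up; the board spans heights 6 to 20 mm. Plug on the centre line, 38 mm from the centre towards +x; a flat cream spot (old, filled plug) as far towards -x.
- lidC_plug (a point): Centre of the top of the round wooden plug (16 mm diameter) in lidC: at first 6 mm proud of the board, fully home 4 mm below its face in a 17 mm bore.
- plugC (a joint): How far the plug of lidC has been driven down (m): 0 = 6 mm proud, 0.010 = fully home on the bottom of the bore. It sticks where it is left; driving it takes 30 N.
- boxA: Loose open wooden brush box (0.3 kg), outside 156 (its x) x 58 (y) x 45 mm high, walls 6 mm (mouth 144 x 46 mm), brushes on its floor. Origin at the centre of its underside, z up. Any lid fits any box, either way round: strip in the mouth with 3 mm to spare a side, board on the rim, the lid's origin then 39 mm above the box's.
- boxB: Loose open wooden brush box (0.3 kg), outside 156 (its x) x 58 (y) x 45 mm high, walls 6 mm (mouth 144 x 46 mm), brushes on its floor. Origin at the centre of its underside, z up. Any lid fits any box, either way round: strip in the mouth with 3 mm to spare a side, board on the rim, the lid's origin then 39 mm above the box's.
- boxC: Loose open wooden brush box (0.3 kg), outside 156 (its x) x 58 (y) x 45 mm high, walls 6 mm (mouth 144 x 46 mm), brushes on its floor. Origin at the centre of its underside, z up. Any lid fits any box, either way round: strip in the mouth with 3 mm to spare a side, board on the rim, the lid's origin then 39 mm above the box's.
- tub: Bystander: round white filler tub, 96 mm diameter, 95 mm high, origin at the centre of its underside.
- squeezer: Bystander: olive squeeze bottle, 64 mm diameter, 150 mm high, origin at the centre of its underside.
- baluster: Bystander: pale turned baluster standing upright, 64 mm diameter, 195 mm high, origin at the centre of its underside.
Mind the look-alikes: they are no part of the job. Leave any black or turquoise look-alike of the lidA alone.

How it is judged (in metres and radians):
At the end, for the whole second after the job is handed in: Each lid: plug driven at least 8.5 of 10 mm; on a box of its own, centres within 6 mm, in line within 0.1 rad (either way round), down on the rim within 1.5 mm, level within 0.03 rad, at rest. Boxes upright on the bench. Lever below 0.1 rad. Bystanders not shifted over 40 mm (value of joint each of plugA, plugB, plugC above 0.0085 m and ((horizontal distance between lidA and boxA below 0.006 m and z of lidA in the frame of boxA between 0.037 and 0.0405 m and angle between the z axis of lidA and the z axis of boxA, either way round below 0.03 rad and angle between the x axis of lidA and the x axis of boxA, either way round below 0.1 rad) or (horizontal distance between lidA and boxB below 0.006 m and z of lidA in the frame of boxB between 0.037 and 0.0405 m and angle between the z axis of lidA and the z axis of boxB, either way round below 0.03 rad and angle between the x axis of lidA and the x axis of boxB, either way round below 0.1 rad) or (horizontal distance between lidA and boxC below 0.006 m and z of lidA in the frame of boxC between 0.037 and 0.0405 m and angle between the z axis of lidA and the z axis of boxC, either way round below 0.03 rad and angle between the x axis of lidA and the x axis of boxC, either way round below 0.1 rad)) and angle between each of lidA, lidB, lidC, boxA, boxB, boxC's own z axis and vertical below 0.04 rad and linear speed of each of lidA, lidB, lidC below 0.02 m/s and ((horizontal distance between lidB and boxA below 0.006 m and z of lidB in the frame of boxA between 0.037 and 0.0405 m and angle between the z axis of lidB and the z axis of boxA, either way round below 0.03 rad and angle between the x axis of lidB and the x axis of boxA, either way round below 0.1 rad) or (horizontal distance between lidB and boxB below 0.006 m and z of lidB in the frame of boxB between 0.037 and 0.0405 m and angle between the z axis of lidB and the z axis of boxB, either way round below 0.03 rad and angle between the x axis of lidB and the x axis of boxB, either way round below 0.1 rad) or (horizontal distance between lidB and boxC below 0.006 m and z of lidB in the frame of boxC between 0.037 and 0.0405 m and angle between the z axis of lidB and the z axis of boxC, either way round below 0.03 rad and angle between the x axis of lidB and the x axis of boxC, either way round below 0.1 rad)) and ((horizontal distance between lidC and boxA below 0.006 m and z of lidC in the frame of boxA between 0.037 and 0.0405 m and angle between the z axis of lidC and the z axis of boxA, either way round below 0.03 rad and angle between the x axis of lidC and the x axis of boxA, either way round below 0.1 rad) or (horizontal distance between lidC and boxB below 0.006 m and z of lidC in the frame of boxB between 0.037 and 0.0405 m and angle between the z axis of lidC and the z axis of boxB, either way round below 0.03 rad and angle between the x axis of lidC and the x axis of boxB, either way round below 0.1 rad) or (horizontal distance between lidC and boxC below 0.006 m and z of lidC in the frame of boxC between 0.037 and 0.0405 m and angle between the z axis of lidC and the z axis of boxC, either way round below 0.03 rad and angle between the x axis of lidC and the x axis of boxC, either way round below 0.1 rad)) and height (world z) of each of boxA, boxB, boxC below 0.004 m and value of joint lever below 0.1 rad); the robot touches nothing.
It fails at once if the tub is shifted by more than 40 mm or tipped over (distance of tub from where it was at the start of the episode above 0.04 m or angle between tub's own z axis and vertical above 0.35 rad).
It fails at once if the squeezer is shifted by more than 40 mm or tipped over (distance of squeezer from where it was at the start of the episode above 0.04 m or angle between squeezer's own z axis and vertical above 0.35 rad).
It fails at once if the baluster is shifted by more than 40 mm or tipped over (distance of baluster from where it was at the start of the episode above 0.04 m or angle between baluster's own z axis and vertical above 0.35 rad).
Of lidA, lidB, lidC only 2 to 3 are there at a start; the rules pass over those that are not, and their reading is None.
At some moment in a run one of lidA, lidB, lidC, boxA, boxB, boxC may be knocked a few centimetres aside while the robot is not near it.
Once in a run the grip may slacken for a moment while it holds something.
It also fails if it takes over 210 s, if anything falls off the work surface, if the arm or the gripper's body presses on something with over 40 N, if the wrist force passes 120 N, or if a joint passes its speed limit or range.

### The arm

A 7-joint arm with a two-finger parallel gripper is mounted at the origin on the work surface. World frame = base frame: x ahead of the robot, y to its left, z up, the work surface at z = 0. Lengths are in mm, angles in rad, forces in N, time in s.
With the tool pointing down it reaches from about 400 to 875 mm from the base axis. Payload 4.4 kg.
Tool frame: the origin (TCP) lies at the very end of the fingers, on their centre line; the grasp point (between the pads) lies 19 mm behind it; z points along the fingers, x is the direction in which the jaws open and shut, and the axes are right-handed (so a half turn about z gives the same grasp; the last joint's range is limited). The gripper opens to 85 mm and grips with 20 to 120 N. Pads are 22 mm wide; open, the fingers measure 114 mm over their backs; the gripper's body (76 mm by 85 mm) begins 54 mm behind the grasp point. The pads swing forward as they close: fully open they stand 13 mm farther back than shut.
Start: joints at [-1.4, 0.628, 0.038, 1.517, -0.027, 0.996, -0.02], TCP at [152.459, 631.882, 204.813] pointing down, gripper open.
Joint ranges: [-3.06, 3.06], [-0.37, 2.12], [-1.25, 1.32], [0.18, 2.47], [-1.1, 4.24], [0.23, 1.98], [-2.94, 2.94]. Speed limits (rad/s): [2.57, 2.57, 3.14, 3.14, 3.14, 3.14, 3.14].

### API

Orientations are given as [roll, pitch, yaw] about the fixed x, y, z axes, in that order (R = Rz(yaw) Ry(pitch) Rx(roll)).
In Python, from cell import telemetry, get_image, get_calibration, ctrl gives the robot as it stands. The module is installed in compiled form; this text tells all that it offers.
- The arm moves only by the tool arm_command, never from a script. Its arguments are lists of equal length, an entry for each row: "rot": the turn, a rotation vector about the world's x, y, z in degrees, a list of three; "slide": the shift along the world's x, y, z in mm, a list of three; "gripper": the finger opening in mm, from 0 to 85.4. A call has 1 to 5 rows; each row shifts and turns the pose as measured when the row begins; what a row does not reach is not made up. A row lasts 1/12 s, in which the tool goes at most 41.7 mm and 7.16 degrees, less where a joint would pass 70% of its speed; a pose out of reach is approached as far as the arm can. A call with a gripper value outside its range is refused whole. The fingers move at their own pace and stop on an object; the grip force is fixed at half the most. Time passes only in rows, so rows that do not move let the fingers close. It gives the time, the measured TCP pose, the force and the opening at its end, in the units of the state.
- telemetry.read_state(): the state, without advancing time (a new reading comes with each control period).
- get_image(name): name is "side" or "top" or "wrist"; returns (picture, depth): 384x512x3 uint8, red, green, blue; 384x512 float32, mm along the optical axis (not along the pixel's ray), 0 where there is no reading.
- get_calibration(name): a dict with "fx", "fy", "cx", "cy" (pixels), "xyz" and "attitude" of the camera in the world. Camera axes: x right, y up, looking along -z (the intrinsics and any distortion apply to the point x, -y, -z); pixel columns grow to the right and rows downward; lengths in mm; the calibration is good to about 2 mm. A picture is of the moment at which its call begins: read the wrist's pose just before it. get_calibration takes no time and is no camera call; for the wrist camera it gives the pose at the moment of the call.
- ctrl.finish_job(): hands the job in, once; it reports no verdict.
The state is a dict: "clock": time; "qpos": joint angles; "qd": joint speeds; "tau": joint torques, N m; "eef_pos": TCP position; "tool_rot": TCP orientation; "force": force on the tool from outside, world axes, zero at the start; "torque": the same for the moment, N m; "width": finger opening in mm.
Only numpy, scipy, OpenCV 4.12 (cv2) and the standard library are available. Lean on these libraries where they do the work, as an engineer would, in place of code of your own. Each camera call takes 0.05 s, during which the arm holds its last target.

## Working session

There is one attempt and no reset: what is moved stays moved. The work goes in short steps, Python scripts to look and compute and a tool call to move; the robot and the scene stay as the last step left them, time stands still between calls to the robot, and variables do not carry over. Pictures are saved under pics/ and viewed, and the job is handed in when it is done.

Besides the shell and the picture viewer there is one more tool, called after "Emit:" as name(argument=value, ...) on one line, values as JSON. arm_command: Moves the arm, as the interface text tells. Its arguments: {"type":"object","properties":{"rot":{"type":"array"},"slide":{"type":"array"},"gripper":{"type":"array"}},"required":["rot","slide","gripper"]}

```bash
mkdir -p pics; cat > h.py <<'E'
import numpy as np, cv2
from cell import telemetry, get_image, get_calibration, ctrl
from scipy.spatial.transform import Rotation as R
def save(name,img): cv2.imwrite('pics/'+name+'.png',cv2.cvtColor(img,cv2.COLOR_RGB2BGR))
def cloud(cal,depth):
    h,w=depth.shape
    u,v=np.meshgrid(np.arange(w),np.arange(h))
    x=(u-cal['cx'])/cal['fx']*depth; y=(v-cal['cy'])/cal['fy']*depth
    p=np.stack([x,-y,-depth],-1)
    M=R.from_euler('xyz',cal['attitude']).as_matrix()
    return p@M.T+np.array(cal['xyz'])
E
python3 - <<'E'
from h import *
print(telemetry.read_state())
for n in ['side','top','wrist']:
    c=get_calibration(n);print(n,c)
    im,d=get_image(n);save(n+'0',im);np.savez(n+'0.npz',im=im,d=d)
    P=cloud(c,d);print(P[192,256],P[300,256],P[300,100],d.min(),d.max())
E
```

```text
{'clock': 0.0, 'qpos': array([-1.39981333,  0.62933934,  0.03838058,  1.51838982, -0.02698769,
        0.99626781, -0.01999546]), 'qd': array([-0.00062224, -0.00111235,  0.00010338, -0.00063685, -0.00061612,
       -0.00019055,  0.00068628]), 'tau': array([ 1.67974966e-03, -5.63417029e+01,  1.22629903e+00, -1.93443185e+01,
        1.08518475e-02,  1.06127738e-02, -1.29947099e-05]), 'eef_pos': array([152.25670364, 631.21972134, 203.88542099]), 'tool_rot': array([-3.14159177e+00,  1.88831854e-03,  1.33407372e+00]), 'force': array([ 0.56777424,  1.18309906, -0.44583837]), 'torque': array([ 0.01117419, -0.00104042,  0.01513687]), 'width': 85.51751045789089}
side {'fx': 349.2834782287101, 'fy': 349.2834782287101, 'cx': 263.9779501080594, 'cy': 192.67435993651608, 'xyz': array([  26.76930281, -697.27572611,  790.74013012]), 'attitude': array([ 0.93487717,  0.01412287, -0.62808975])}
[627.37572875 200.95382792  -2.60331976] [ 335.68763107 -217.78794133   21.02079885] [  7.40219952 -61.31561119 115.72021484] 0.0 3650.5945
top {'fx': 392.5224867322346, 'fy': 392.5224867322346, 'cx': 257.8379525346193, 'cy': 192.41559906120256, 'xyz': array([ 273.03439229,   -6.48504914, 1472.5545194 ]), 'attitude': array([ 0.1842954 ,  0.02271532, -1.59132604])}
[549.08694147  28.19374509   4.96944703] [ 1.50998399e+02  3.61655376e+01 -1.47627940e-01] [ 1.61642137e+02  6.07977311e+02 -3.06925215e-01] 0.0 2547.4978
wrist {'fx': 292.6978234472689, 'fy': 292.6978234472689, 'cx': 256.1645593566936, 'cy': 188.61495086606152, 'xyz': array([ 70.08492083, 652.68792886, 373.53754542]), 'attitude': array([-0.331127  ,  0.0017239 ,  1.33315611])}
[1.99357406e+02 6.20484269e+02 1.29209075e-01] [ 3.72469177e+02  5.78519694e+02 -6.68722959e-02] [126.89185621 581.00367011 287.1339963 ] 0.0 581.58215
```

View pics/top0.png

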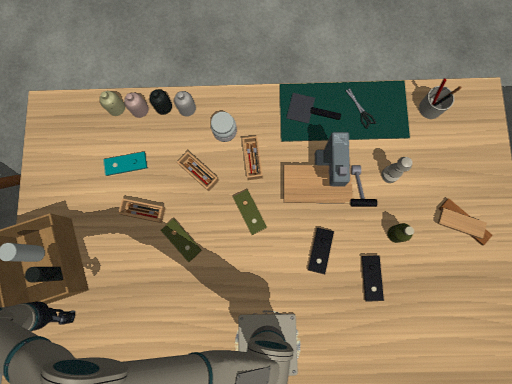

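View pics/side0.png

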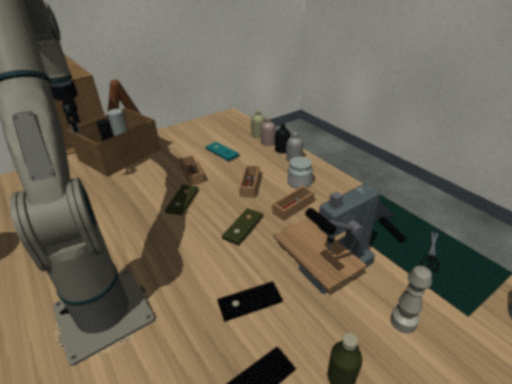

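View pics/wrist0.png

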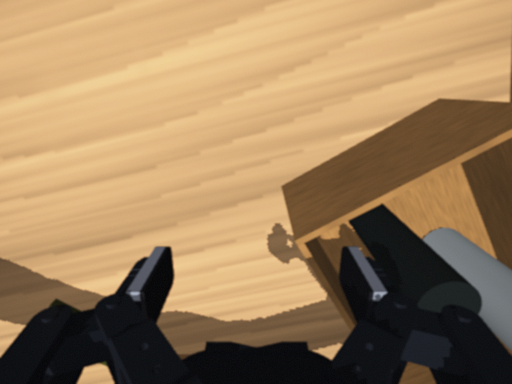

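```bash
python3 - <<'E'
from h import *
z=np.load('top0.npz');im,d=z['im'],z['d'];c=get_calibration('top');P=cloud(c,d)
s=np.load('side0.npz')
save('crop0',cv2.resize(im[110:310,90:400],None,fx=2.5,fy=2.5,interpolation=cv2.INTER_CUBIC))
for v,u in [(211,240),(240,172),(249,320),(277,372)]: print(im[v,u],P[v,u])
hsv=cv2.cvtColor(im,cv2.COLOR_RGB2HSV)
def rect(mask,name):
    pts=P[mask]; r=cv2.minAreaRect(pts[:,:2].astype(np.float32)); print(name,len(pts),np.round(r[0],1),np.round(r[1],1),round(r[2],2),'z',np.round(np.median(pts[:,2]),1),pts[:,:2].mean(0).round(1))
g=((im[...,1].astype(int)-im[...,2])>20)&(hsv[...,0]>28)&(hsv[...,0]<60)&(P[...,2]<40)&(P[...,2]>8)
n,l,st,ce=cv2.connectedComponentsWithStats(g.astype(np.uint8))
for i in range(1,n):
    if st[i,4]>60: print(ce[i]); rect(l==i,'olive')
b=(P[...,2]>20)&(P[...,2]<70)
n,l,st,ce=cv2.connectedComponentsWithStats(b.astype(np.uint8))
for i in range(1,n):
    if st[i,4]>60: print(ce[i]);rect((l==i)&(P[...,2]>np.percentile(P[l==i][:,2],60)-4),'obj')
E
```

```text
[102  97  57] [474.74567089  88.67292823  25.6273212 ]
[42 42 18] [373.41649089 342.69034003  18.144053  ]
[33 34 32] [ 328.71802033 -202.22752792   17.176922  ]
[28 27 32] [ 224.91373129 -383.42737599   19.43521387]
[249.36612903 211.73870968]
olive 620 [472.7  54.2] [158.   60.3] 25.57 z 20.9 [472.1  54.1]
[180.8483816  239.51618399]
olive 587 [374.3 310.4] [159.8  62.9] 42.59 z 20.4 [374.5 309.5]
[115.75409836 107.48360656]
obj 60 [891.7 568.1] [27.3 68. ] 42.45 z 58.6 [889.5 564.8]
[427.36129032 109.72903226]
obj 73 [ 848.6 -635.7] [87.6 31.2] 37.9 z 57.8 [ 844.1 -631.1]
[163.40740741 107.0462963 ]
obj 52 [888.7 382.6] [27.3 68.2] 30.28 z 57.6 [885.  380.6]
[139.49579832 109.78991597]
obj 56 [878.9 477.4] [33.  69.6] 30.71 z 56.9 [877.2 471.1]
[187.04210526 109.27368421]
obj 47 [876.9 290.4] [27.3 67.3] 22.62 z 56.6 [872.8 289.3]
[225.59722222 134.54166667]
obj 68 [773.  142.7] [42.4 93.3] 11.89 z 65.6 [767.5 140.1]
[251.5990991  156.57207207]
obj 159 [678.1  41. ] [156.9  57.8] 6.24 z 46.0 [677.9  41.5]
[313.18857902 183.47498893]
obj 1848 [ 593.2 -200.6] [246.7 195.2] 88.22 z 5
[... 681 characters left out ...]
227384]
obj 409 [373.2 311.5] [159.7  63.1] 41.61 z 22.3 [371.8 312. ]
[ 24.6713615 232.1314554]
obj 103 [420.1 863.1] [ 22.4 168.2] 24.74 z 59.6 [412.8 878.9]
[391.72151899 234.73417722]
obj 38 [ 374.1 -459.8] [56.  18.3] 12.62 z 59.2 [ 373.8 -457.2]
[320.96136364 250.68863636]
obj 440 [ 323.8 -202.7] [ 63.9 159.5] 75.21 z 22.2 [ 322.6 -204.7]
[ 36.94736842 253.28571429]
obj 59 [334.6 833.2] [23.9 57.6] 86.12 z 59.4 [334.1 829.8]
[371.68493151 277.84344423]
obj 511 [ 222.3 -382.3] [159.7  65. ] 1.06 z 22.5 [ 222.4 -381.2]
[ 18.40641711 282.01069519]
obj 185 [234.5 889.5] [155.2  10.4] 17.68 z 58.4 [232.  887.9]
[266.4084507 329.3943662]
obj 35 [50.  3.] [ 31.1 109.8] 2.74 z 56.8 [55.4  2.1]
```

View pics/crop0.png

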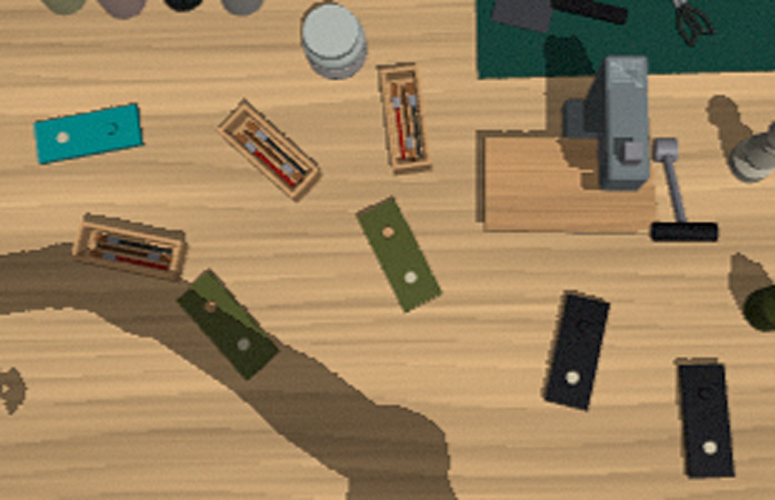

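```bash
python3 - <<'E'
from h import *
for n in ['top','side']:
    z=np.load(n+'0.npz');im,d=z['im'],z['d'];c=get_calibration(n);P=cloud(c,d)
    roi=(P[...,0]>400)&(P[...,0]<760)&(P[...,1]>-400)&(P[...,1]<0)
    def rect(m,name):
        m=cv2.morphologyEx(m.astype(np.uint8),cv2.MORPH_OPEN,np.ones((2,2)))>0
        pts=P[m]
        if len(pts)<8: print(n,name,len(pts));return
        r=cv2.minAreaRect(pts[:,:2].astype(np.float32));print(n,name,len(pts),np.round(r[0],1),np.round(r[1],1),round(r[2],2),'z',np.median(pts[:,2]).round(1), 'box',cv2.boxPoints(r).round(0).tolist())
    zz=P[...,2]
    t=roi&(abs(zz-55)<6); rect(t,'table')
    rect(roi&(abs(zz-250)<7)&(P[...,0]>500),'head')
    rect(roi&(abs(zz-285)<5)&(P[...,0]>500),'ram')
    dark=im.max(-1)<60
    g=roi&(zz>255)&(P[...,0]<530); rect(g,'grip')
    if g.sum(): print(P[g].mean(0).round(1), P[g].max(0).round(1))
E
```

```text
top table 1945 [ 444.9 -181. ] [270.8 408.3] 78.12 z 56.0 box [[217.0, -271.0], [617.0, -356.0], [673.0, -91.0], [273.0, -6.0]]
top head 796 [ 524.  -170.4] [182.  571.3] 39.17 z 250.5 box [[273.0, -6.0], [634.0, -449.0], [775.0, -334.0], [414.0, 108.0]]
top ram 47 [ 427.8 -132.8] [ 26.  398.6] 47.04 z 283.0 box [[273.0, -6.0], [565.0, -278.0], [582.0, -259.0], [291.0, 13.0]]
top grip 271 [ 419.6 -201.6] [ 87.3 480.3] 26.61 z 299.6 box [[273.0, -6.0], [488.0, -436.0], [566.0, -397.0], [351.0, 33.0]]
[ 462.1 -299.6  294.6] [ 522.7 -261.2  309. ]
side table 3097 [ 392.6 -438.3] [856.  265.6] 52.53 z 54.8 box [[27.0, -697.0], [238.0, -859.0], [758.0, -179.0], [548.0, -18.0]]
side head 833 [ 473.6 -341.6] [1134.9  129.7] 32.0 z 249.1 box [[-42.0, -587.0], [27.0, -697.0], [989.0, -96.0], [920.0, 14.0]]
side ram 60 [ 577.  -247.1] [59.4 20.4] 7.83 z 282.6 box [[546.0, -241.0], [549.0, -261.0], [608.0, -253.0], [605.0, -233.0]]
side grip 410 [ 347.5 -411.8] [858.4  76.7] 43.34 z 297.6 box [[9.0, -678.0], [62.0, -734.0], [686.0, -145.0], [633.0, -89.0]]
[ 454.1 -305.5  294.5] [ 517.6 -260.1  304.3]
```

```bash
python3 - <<'E'
from h import *
for n in ['top','side']:
    z=np.load(n+'0.npz');im,d=z['im'],z['d'];c=get_calibration(n);P=cloud(c,d)
    roi=(P[...,0]>400)&(P[...,0]<760)&(P[...,1]>-400)&(P[...,1]<0)
    def rect(m,name):
        k,l,st,_=cv2.connectedComponentsWithStats(m.astype(np.uint8),connectivity=4)
        i=1+np.argmax(st[1:,4]); m=m&(l==i)
        pts=P[m]
        r=cv2.minAreaRect(pts[:,:2].astype(np.float32));print(n,name,len(pts),np.round(r[0],1),np.round(r[1],1),round(r[2],2),'z',np.median(pts[:,2]).round(1), 'box',cv2.boxPoints(r).round(0).tolist(),'mean',pts.mean(0).round(1))
    zz=P[...,2]
    t=roi&(abs(zz-55)<5); rect(t,'table')
    rect(roi&(abs(zz-250)<6)&(P[...,0]>500),'head')
    rect(roi&(abs(zz-285)<5)&(P[...,0]>500),'ram')
    rect(roi&(zz>270)&(zz<310)&(P[...,0]<530)&(im.max(-1)<70),'grip')
E
```

```text
top table 1851 [ 566.3 -199.9] [246.5 140.9] 88.18 z 55.7 box [[492.0, -321.0], [633.0, -325.0], [641.0, -79.0], [500.0, -74.0]] mean [ 559.4 -181.8   55.6]
top head 780 [ 612.5 -249.8] [ 56.4 167.2] 87.95 z 250.5 box [[528.0, -275.0], [695.0, -281.0], [697.0, -225.0], [530.0, -219.0]] mean [ 616.4 -249.   250.4]
top ram 50 [ 559.5 -247.7] [22.7 20.4] 87.58 z 283.6 box [[549.0, -259.0], [569.0, -259.0], [570.0, -237.0], [550.0, -236.0]] mean [ 559.6 -248.6  284. ]
top grip 188 [ 456.2 -300.4] [78.3 25.3] 88.5 z 301.9 box [[443.0, -339.0], [468.0, -340.0], [470.0, -262.0], [445.0, -261.0]] mean [ 454.6 -299.9  301.5]
side table 3010 [ 565.2 -197.1] [251.7 142.8] 88.65 z 54.9 box [[491.0, -321.0], [634.0, -325.0], [640.0, -73.0], [497.0, -70.0]] mean [ 559.6 -209.7   54.8]
side head 780 [ 612.4 -249.4] [ 54.7 169.1] 87.96 z 249.3 box [[527.0, -274.0], [696.0, -280.0], [698.0, -225.0], [529.0, -219.0]] mean [ 611.7 -254.3  249.1]
side ram 62 [ 558.9 -247. ] [22.5 23.3] 1.56 z 282.7 box [[547.0, -236.0], [548.0, -259.0], [570.0, -258.0], [570.0, -235.0]] mean [ 558.8 -248.   282.7]
side grip 357 [ 452.9 -305.1] [65.7 58.2] 53.05 z 298.9 box [[410.0, -314.0], [456.0, -349.0], [496.0, -296.0], [449.0, -261.0]] mean [ 450.6 -308.   297.1]
```

Emit:
arm_command(rot=[[0,0,2.5],[0,0,2.5],[0,0,2.5],[0,0,2.5],[0,0,2.5]], slide=[[17,-37,0],[17,-37,0],[17,-37,0],[17,-37,0],[17,-37,0]], gripper=[85,85,85,85,85])

```text
clock: 0.57
eef_pos: [230.4, 448.6, 200.8]
tool_rot: [-3.136, -0.003, 1.578]
force: [1.0, -0.2, 0.3]
width: 85.2
```

Emit:
arm_command(rot=[[0,0,2.5],[0,0,2.5],[0,0,2.5],[0,0,2.5],[0,0,2.5]], slide=[[17,-37,0],[17,-37,0],[17,-37,0],[17,-37,0],[17,-37,0]], gripper=[85,85,85,85,85])

```text
clock: 0.98
eef_pos: [315.0, 258.1, 200.5]
tool_rot: [-3.137, -0.001, 1.809]
force: [0.1, 0.9, -0.1]
width: 84.8
```

Emit:
arm_command(rot=[[0,0,2.3],[0,0,2.3],[0,0,2.3],[0,0,2.3],[0,0,2.3]], slide=[[19,-36,0],[19,-36,0],[19,-36,0],[19,-36,0],[19,-36,0]], gripper=[85,85,85,85,85])

```text
clock: 1.4
eef_pos: [409.4, 72.3, 201.1]
tool_rot: [-3.138, -0.001, 2.023]
force: [1.2, 1.6, 0.3]
width: 85.3
```

Emit:
arm_command(rot=[[0,0,0],[0,0,0]], slide=[[18,-32,0],[0,0,0]], gripper=[85,85])

```text
clock: 1.57
eef_pos: [431.3, 30.4, 201.4]
tool_rot: [-3.139, 0.003, 2.013]
force: [-0.6, 0.6, 0.5]
width: 84.9
```

```bash
cat >> h.py <<'E'
def shot(n,name):
    st=telemetry.read_state(); c=get_calibration(n); im,d=get_image(n); save(name,im); return im,d,c,cloud(c,d),st
def blob(P,im,mask,name):
    k,l,stt,_=cv2.connectedComponentsWithStats(mask.astype(np.uint8),connectivity=4)
    for i in range(1,k):
        if stt[i,4]<60: continue
        pts=P[l==i]; r=cv2.minAreaRect(pts[:,:2].astype(np.float32))
        print(name,len(pts),np.round(r[0],1),np.round(r[1],1),round(r[2],2),'z',np.median(pts[:,2]).round(1))
E
python3 - <<'E'
from h import *
im,d,c,P,st=shot('wrist','w1');print(st['eef_pos'],st['tool_rot'])
h=cv2.cvtColor(im,cv2.COLOR_RGB2HSV)
z=P[...,2]
blob(P,im,(z>14)&(z<26),'lid z')
E
```

```text
[431.25094659  30.38554813 201.35561048] [-3.13923110e+00  2.96959110e-03  2.01267867e+00]
lid z 3100 [ 364.4 -212.2] [65.9 76. ] 75.09 z 20.4
lid z 313 [ 500.2 -228.8] [79.3  8.2] 82.04 z 19.7
lid z 5818 [472.1  57.3] [160.1  64. ] 25.38 z 20.5
lid z 5934 [372.7 313.8] [161.5  66.5] 41.78 z 20.3
lid z 80 [ 681.2 -195.9] [ 1.6 33.2] 87.45 z 20.5
lid z 217 [600.7  34.4] [ 2.9 57.6] 7.31 z 20.0
lid z 329 [468.  384.3] [ 4.3 57.5] 77.69 z 19.8
lid z 251 [687.2  31.1] [110.6   9.7] 5.74 z 14.9
lid z 215 [682.6  42.2] [104.5   9.2] 6.13 z 14.9
lid z 256 [684.6  55.1] [110.6   9.9] 6.84 z 14.8
lid z 222 [578.6 193.9] [ 3.4 57.6] 47.23 z 19.9
lid z 86 [483.1 448. ] [42.2  9.6] 78.61 z 14.8
lid z 151 [498.5 465.4] [82.1  9.6] 74.81 z 14.9
lid z 111 [617.7 254.6] [72.   7.9] 44.51 z 14.9
lid z 94 [615.8 232.3] [38.3  9.6] 46.52 z 15.1
lid z 173 [643.1 243.7] [91.6  9.7] 47.55 z 15.0
lid z 139 [ 866.6 -203.6] [21.9 27.7] 73.47 z 17.3
lid z 152 [749.8  54.2] [ 8.6 41.2] 17.11 z 19.6
```

View pics/w1.png

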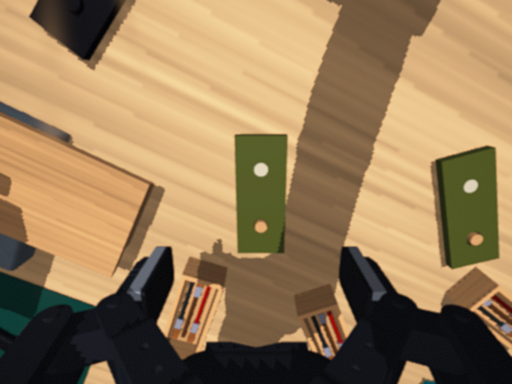

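Emit:
arm_command(rot=[[0,0,0],[0,0,0],[0,0,0],[0,0,0],[0,0,0]], slide=[[-1,3,-40],[0,2,-40],[0,0,-40],[0,0,-38],[0,0,-10]], gripper=[85,85,85,85,85])

```text
clock: 2.03
eef_pos: [431.9, 42.8, 32.4]
tool_rot: [3.133, 0.001, 2.014]
force: [1.5, 1.0, -1.4]
width: 84.7
```

Emit:
arm_command(rot=[[0,0,0],[0,0,0],[0,0,0]], slide=[[0,0,-12],[0,0,-8],[0,0,0]], gripper=[85,85,85])

```text
clock: 2.28
eef_pos: [427.1, 45.2, 16.6]
tool_rot: [-3.139, -0.001, 2.02]
force: [-1.1, -0.4, 0.1]
width: 85.5
```

Emit:
arm_command(rot=[[0,0,0],[0,0,0],[0,0,0],[0,0,0]], slide=[[2,-8,0],[0,0,-8],[0,0,-8],[0,0,0]], gripper=[85,85,85,85])

```text
clock: 2.62
eef_pos: [429.0, 38.6, 1.6]
tool_rot: [-3.14, -0.002, 2.024]
force: [0.5, 0.3, 0.2]
width: 85.2
```

Emit:
arm_command(rot=[[0,0,0],[0,0,0],[0,0,0],[0,0,0],[0,0,0]], slide=[[0,-1,-5],[0,0,0],[0,0,0],[0,0,0],[0,0,0]], gripper=[85,60,50,50,50])

```text
clock: 3.03
eef_pos: [430.2, 37.0, -0.4]
tool_rot: [-3.142, 0.001, 2.024]
force: [-0.1, 0.9, 0.1]
width: 49.8
```

Emit:
arm_command(rot=[[0,0,0],[0,0,0],[0,0,0],[0,0,0]], slide=[[0,0,0],[0,0,0],[0,0,0],[0,0,0]], gripper=[50,50,50,50])

```text
clock: 3.37
eef_pos: [430.9, 37.3, 0.7]
tool_rot: [3.14, 0.002, 2.025]
force: [0.4, -0.3, -0.2]
width: 50.2
```

```bash
python3 - <<'E'
from h import *
im,d,c,P,st=shot('wrist','w2')
im2,d,c,P,st=shot('side','s2'); save('s2c',cv2.resize(im2[120:320,150:350],None,fx=3,fy=3))
E
```

```text
(no output)
```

View pics/w2.png

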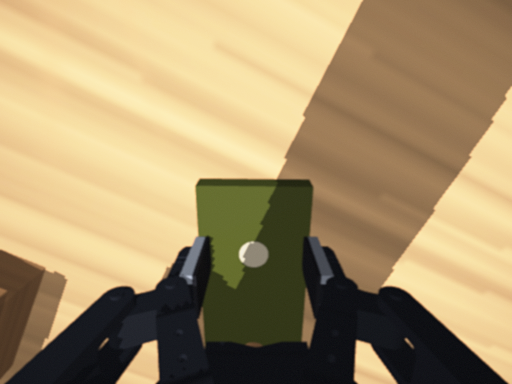

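View pics/s2c.png

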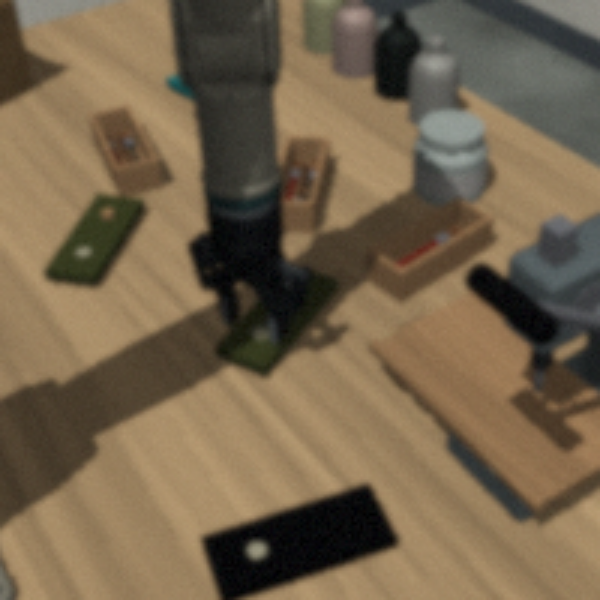

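```bash
python3 - <<'E'
from h import *
im,d,c,P,st=shot('wrist','w3')
print(c['xyz'],c['attitude'],st['eef_pos'])
save('w3c',cv2.resize(im[170:360,150:370],None,fx=3.5,fy=3.5,interpolation=cv2.INTER_CUBIC))
for v in (230,240,250,260,270,280,300,320):
    print(v,[(u,*P[v,u].round(0).astype(int)) for u in (170,185,192,198,204,210,225,255,295,305,311,318,325,335)])
E
```

```text
[354.33688263   2.29824698 170.08835051] [-0.33215209  0.0023306   2.02374316] [430.83167603  37.24533797   0.64278416]
230 [(170, np.int64(457), np.int64(-10), np.int64(0)), (185, np.int64(452), np.int64(-1), np.int64(1)), (192, np.int64(451), np.int64(3), np.int64(1)), (198, np.int64(437), np.int64(6), np.int64(21)), (204, np.int64(437), np.int64(9), np.int64(20)), (210, np.int64(435), np.int64(12), np.int64(21)), (225, np.int64(431), np.int64(20), np.int64(21)), (255, np.int64(423), np.int64(35), np.int64(21)), (295, np.int64(413), np.int64(55), np.int64(21)), (305, np.int64(411), np.int64(60), np.int64(20)), (311, np.int64(417), np.int64(72), np.int64(1)), (318, np.int64(415), np.int64(75), np.int64(1)), (325, np.int64(413), np.int64(80), np.int64(0)), (335, np.int64(410), np.int64(86), np.int64(0))]
240 [(170, np.int64(464), np.int64(-8), np.int64(0)), (185, np.int64(459), np.int64(1), np.int64(0)), (192, np.int64(457), np.int64(5), np.int64(0)), (198, np.int64(433), np.int64(7), np.int64(39)), (204, np.int64(432), np.int64(10), np.int64(37)), (210, np.int64(441), np.int64(14), 
[... 3928 characters left out ...]
[(170, np.int64(426), np.int64(8), np.int64(99)), (185, np.int64(423), np.int64(12), np.int64(100)), (192, np.int64(423), np.int64(14), np.int64(99)), (198, np.int64(354), np.int64(2), np.int64(170)), (204, np.int64(494), np.int64(33), np.int64(22)), (210, np.int64(494), np.int64(37), np.int64(20)), (225, np.int64(490), np.int64(46), np.int64(20)), (255, np.int64(481), np.int64(63), np.int64(20)), (295, np.int64(470), np.int64(86), np.int64(21)), (305, np.int64(482), np.int64(104), np.int64(0)), (311, np.int64(480), np.int64(107), np.int64(1)), (318, np.int64(406), np.int64(48), np.int64(99)), (325, np.int64(405), np.int64(50), np.int64(99)), (335, np.int64(404), np.int64(53), np.int64(98))]
```

View pics/w3c.png

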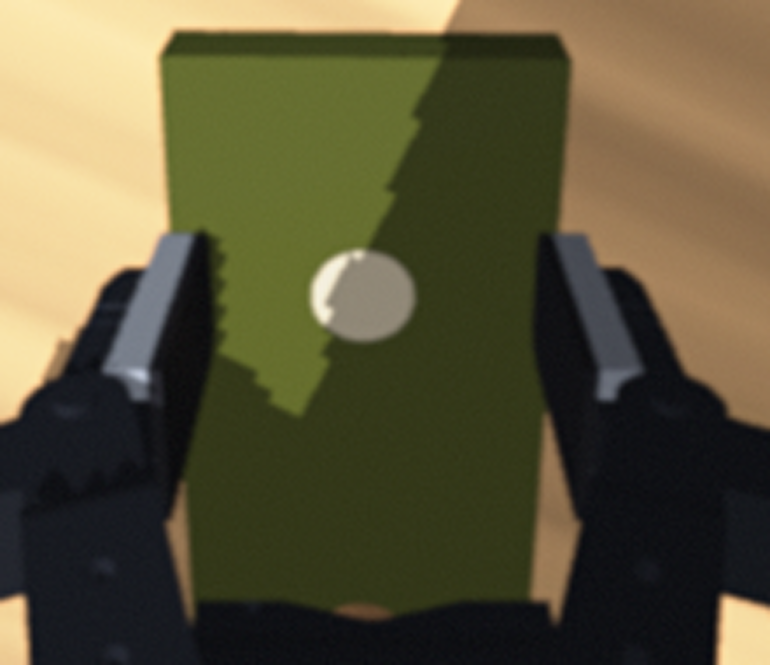

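```bash
python3 - <<'E'
from h import *
z=np.load('wrist0.npz');im,d=z['im'],z['d']
cal={'fx': 292.6978234472689, 'fy': 292.6978234472689, 'cx': 256.1645593566936, 'cy': 188.61495086606152, 'xyz': np.array([ 70.08492083, 652.68792886, 373.53754542]), 'attitude': np.array([-0.331127  ,  0.0017239 ,  1.33315611])}
P=cloud(cal,d); T=R.from_euler('xyz',[-3.14159177e+00,  1.88831854e-03,  1.33407372e+00]).as_matrix()
Q=(P-np.array([152.25670364, 631.21972134, 203.88542099]))@T
m=(Q[...,2]<20)&(Q[...,2]>-100)
q=Q[m&(abs(Q[...,0])<70)]
print(q[:,2].max(), np.percentile(q[:,2],[90,95,99]))
for u in (140,150,160,168): print([tuple(Q[v,u].round(0)) for v in range(244,300,8)])
E
```

```text
-39.74400624140675 [-57.39409791 -50.75062351 -43.66813748]
[(np.float64(-167.0), np.float64(128.0), np.float64(204.0)), (np.float64(-168.0), np.float64(140.0), np.float64(202.0)), (np.float64(-53.0), np.float64(-9.0), np.float64(-52.0)), (np.float64(-51.0), np.float64(-8.0), np.float64(-57.0)), (np.float64(-46.0), np.float64(-12.0), np.float64(-68.0)), (np.float64(-44.0), np.float64(-13.0), np.float64(-74.0)), (np.float64(-43.0), np.float64(-12.0), np.float64(-78.0))]
[(np.float64(-152.0), np.float64(127.0), np.float64(203.0)), (np.float64(-153.0), np.float64(140.0), np.float64(202.0)), (np.float64(1.0), np.float64(-85.0), np.float64(-170.0)), (np.float64(-44.0), np.float64(-12.0), np.float64(-63.0)), (np.float64(-42.0), np.float64(-12.0), np.float64(-68.0)), (np.float64(-41.0), np.float64(-11.0), np.float64(-72.0)), (np.float64(-42.0), np.float64(-7.0), np.float64(-72.0))]
[(np.float64(-137.0), np.float64(127.0), np.float64(202.0)), (np.float64(-44.0), np.float64(-13.0), np.float64(-50.0)), (np.float64(-42.0), np.float64(-12.0), np.float64(-57.0)), (np.float64(-41.0), np.float64(-10.0), np.float64(-59.0)), (np.float64(-41.0), np.float64(-6.0), np.float64(-59.0)), (np.float64(-41.0), np.float64(-3.0), np.float64(-61.0)), (np.float64(-42.0), np.float64(1.0), np.float64(-61.0))]
[(np.float64(-126.0), np.float64(128.0), np.float64(204.0)), (np.float64(-41.0), np.float64(-10.0), np.float64(-46.0)), (np.float64(-41.0), np.float64(-7.0), np.float64(-48.0)), (np.float64(-41.0), np.float64(-3.0), np.float64(-48.0)), (np.float64(-41.0), np.float64(1.0), np.float64(-50.0)), (np.float64(-41.0), np.float64(4.0), np.float64(-51.0)), (np.float64(-41.0), np.float64(8.0), np.float64(-52.0))]
```

Emit:
arm_command(rot=[[0,0,0],[0,0,0],[0,0,0],[0,0,0],[0,0,0]], slide=[[0,0,0],[0,0,0],[0,0,0],[0,0,0],[0,0,0]], gripper=[85,85,85,85,85])

```text
clock: 3.93
eef_pos: [430.6, 37.2, 0.4]
tool_rot: [3.141, 0.001, 2.024]
force: [-0.3, 0.4, -0.4]
width: 85.1
```

Emit:
arm_command(rot=[[0,0,0],[0,0,0],[0,0,0],[0,0,0]], slide=[[0,0,-8],[0,0,-8],[0,0,-5],[0,0,0]], gripper=[85,85,85,85])

```text
clock: 4.27
eef_pos: [431.3, 37.3, -20.9]
tool_rot: [3.139, 0.002, 2.024]
force: [-0.1, -0.9, 0.2]
width: 84.8
```

Emit:
arm_command(rot=[[0,0,0],[0,0,0],[0,0,0],[0,0,0],[0,0,0]], slide=[[0,0,-5],[0,0,-4],[0,0,0],[0,0,0],[0,0,0]], gripper=[85,85,70,50,50])

```text
clock: 4.68
eef_pos: [431.4, 37.0, -29.4]
tool_rot: [3.139, 0.003, 2.024]
force: [0.5, -0.2, -1.2]
width: 62.5
```

Emit:
arm_command(rot=[[0,0,0],[0,0,0],[0,0,0]], slide=[[0,0,0],[0,0,0],[0,0,0]], gripper=[50,50,50])

```text
clock: 4.93
eef_pos: [431.5, 36.9, -28.7]
tool_rot: [3.139, 0.003, 2.024]
force: [-0.9, 0.5, -1.4]
width: 62.6
```

Emit:
arm_command(rot=[[0,0,0],[0,0,0],[0,0,0],[0,0,0],[0,0,0]], slide=[[0,0,10],[0,0,25],[0,0,30],[0,0,30],[0,0,15]], gripper=[50,50,50,50,50])

```text
clock: 5.35
eef_pos: [426.4, 37.0, 82.2]
tool_rot: [-3.132, -0.001, 2.028]
force: [0.4, -0.1, -2.9]
width: 62.7
```

Emit:
arm_command(rot=[[0,0,-6.5],[0,0,-6.5],[0,0,-6.5],[0,0,-6.5],[0,0,-6.5]], slide=[[7,-6,3],[7,-6,3],[7,-6,3],[7,-6,3],[7,-6,0]], gripper=[50,50,50,50,50])

```text
clock: 5.77
eef_pos: [461.6, 6.9, 99.2]
tool_rot: [-3.136, -0.003, 1.44]
force: [-0.1, 0.1, -2.0]
width: 62.6
```

Emit:
arm_command(rot=[[0,0,-6.5],[0,0,-6.5],[0,0,-6.5],[0,0,-6.5],[0,0,-6.5]], slide=[[7,-6,0],[7,-6,0],[7,-6,0],[7,-6,0],[7,-6,0]], gripper=[50,50,50,50,50])

```text
clock: 6.18
eef_pos: [496.1, -25.0, 99.4]
tool_rot: [-3.134, -0.002, 0.843]
force: [-0.3, 0.0, -1.1]
width: 63.0
```

Emit:
arm_command(rot=[[0,0,-6.4],[0,0,-6.4],[0,0,-6.4],[0,0,-6.4],[0,0,-6.4]], slide=[[8,-7,0],[8,-7,0],[8,-7,0],[8,-7,0],[8,-7,0]], gripper=[50,50,50,50,50])

```text
clock: 6.6
eef_pos: [535.1, -61.0, 98.6]
tool_rot: [-3.13, 0.001, 0.257]
force: [0.5, 0.2, -2.2]
width: 63.0
```

Emit:
arm_command(rot=[[0,0,-6],[0,0,-6],[0,0,-4],[0,0,0]], slide=[[9,-7,0],[9,-7,0],[9,-6,0],[0,0,0]], gripper=[50,50,50,50])

```text
clock: 6.93
eef_pos: [562.9, -83.0, 97.9]
tool_rot: [-3.13, 0.002, -0.041]
force: [0.9, -0.6, -2.0]
width: 62.9
```

```bash
python3 - <<'E'
from h import *
im,d,c,P,st=shot('wrist','w4')
print(st['eef_pos'],st['tool_rot'],st['width'],st['force'])
z=P[...,2]
blob(P,im,(abs(z-(st['eef_pos'][2]+49))<6),'lid')
blob(P,im,(abs(z-55)<4),'table')
E
```

```text
[562.85897411 -83.03960403  97.91089035] [-3.12990073e+00  2.35405292e-03 -4.14538326e-02] 62.90885411142814 [ 0.93580296 -0.63111574 -1.95425615]
lid 19611 [561.9 -89.3] [84.9 90.9] 88.11 z 147.7
table 3003 [ 569.4 -100.3] [ 57.6 140.4] 87.71 z 55.4
table 345 [ 616.6 -202.1] [62.9  9.1] 86.04 z 55.5
table 142 [ 498.4 -194.5] [53.5  3.8] 87.5 z 55.3
```

View pics/w4.png

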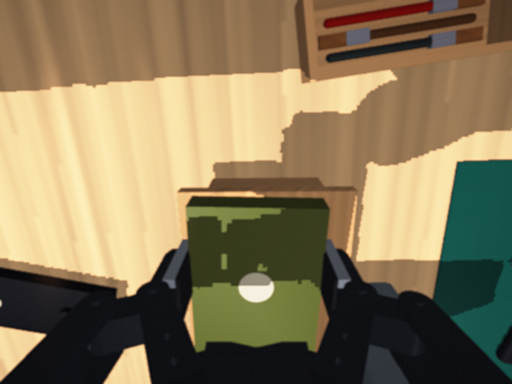

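```bash
cat > lid.py <<'E'
from h import *
import sys
im,d,c,P,st=shot('wrist',sys.argv[1])
T=R.from_euler('xyz',st['tool_rot']).as_matrix()
Q=(P-st['eef_pos'])@T
white=(im.min(-1)>110)&(im.max(-1).astype(int)-im.min(-1)<60)&(abs(Q[...,2]+49)<8)&(abs(Q[...,0])<20)
print('tcp',st['eef_pos'].round(1),np.degrees(st['tool_rot']).round(2),st['width'].round(1))
if white.sum()>20:
    q=Q[white]; sp=(q.min(0)+q.max(0))/2; print('spot tool',sp.round(1),white.sum(),q.min(0).round(1),q.max(0).round(1))
g=(abs(Q[...,2]+49)<6)&(im[...,1].astype(int)-im[...,2]>15)&(abs(Q[...,0])<45)&(Q[...,1]<0)
q=Q[g]; print('lid end y',np.percentile(q[:,1],[0,1]).round(1))
for lo,hi in [(-30,-25),(-18,-10)]:
    s=q[(q[:,1]>lo)&(q[:,1]<hi)]; 
    if len(s): print('edges x',s[:,0].min().round(1),s[:,0].max().round(1))
Pw=P[g]; A=np.c_[Pw[:,:2],np.ones(len(Pw))]; co=np.linalg.lstsq(A,Pw[:,2],rcond=None)[0]; print('slope',co[:2].round(4),'z at tcp',(co@[*st['eef_pos'][:2],1]).round(1))
E
python3 lid.py w5
```

```text
Traceback (most recent call last):
  File "lid.py", line 7, in <module>
    print('tcp',st['eef_pos'].round(1),np.degrees(st['tool_rot']).round(2),st['width'].round(1))
                                                                           ^^^^^^^^^^^^^^^^^
AttributeError: 'float' object has no attribute 'round'
```

```bash
sed -i "s/st\['width'\].round(1)/round(st['width'],1)/" lid.py; python3 lid.py w5
```

```text
tcp [560.6 -81.4  97.6] [-179.27    0.31   -2.07] 62.4
spot tool [ -1.4   7.4 -50.3] 804 [-10.   -1.5 -52.2] [  7.2  16.3 -48.5]
lid end y [-36.6 -35.9]
edges x -32.7 31.7
edges x -38.6 37.3
slope [-0.0042 -0.0182] z at tcp 147.9
```

Emit:
arm_command(rot=[[-0.7,0,0],[0,0,0],[0,0,0],[0,0,0],[0,0,0]], slide=[[1,0,-15],[1,0,-20],[0,0,-20],[0,0,-10],[0,0,0]], gripper=[50,50,50,50,50])

```text
clock: 7.5
eef_pos: [559.6, -77.2, 31.9]
tool_rot: [-3.138, 0.005, -0.024]
force: [-0.1, -0.2, -1.1]
width: 62.6
```

```bash
python3 lid.py w6;  python3 - <<'E'
from h import *
im,d,c,P,st=shot('side','s6'); save('s6c',cv2.resize(im[130:330,250:450],None,fx=3,fy=3))
E
```

```text
tcp [559.6 -77.2  31.9] [-179.79    0.31   -1.38] 62.6
spot tool [ -1.4   7.3 -50.1] 811 [-10.   -1.5 -51.8] [  7.2  16.1 -48.5]
lid end y [-36.6 -35.9]
edges x -32.7 31.7
edges x -39.0 37.0
slope [-0.0035 -0.0273] z at tcp 82.1
```

View pics/s6c.png

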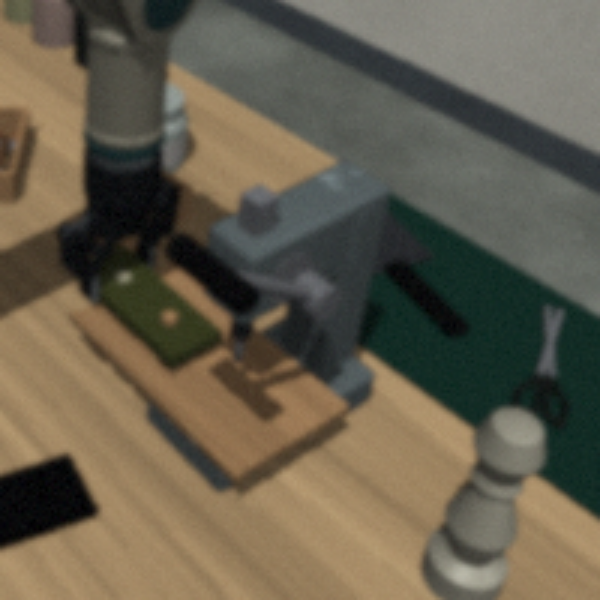

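Emit:
arm_command(rot=[[0,0,-0.5],[0,0,0],[0,0,0],[0,0,0],[0,0,0]], slide=[[1,-1,-5],[1,-18,0],[1,-22,0],[0,-22,0],[0,-12,0]], gripper=[50,50,50,50,50])

```text
clock: 8.02
eef_pos: [567.9, -149.5, 32.6]
tool_rot: [-3.135, -0.005, -0.025]
force: [0.1, -0.6, -1.9]
width: 62.6
```

Emit:
arm_command(rot=[[0,0,0]], slide=[[0,0,0]], gripper=[50])

```text
clock: 8.1
eef_pos: [568.2, -153.4, 33.3]
tool_rot: [-3.138, -0.007, -0.03]
force: [0.7, 0.6, -1.3]
width: 62.5
```

Emit:
arm_command(rot=[[-0.3,0.3,0],[0,0,0],[0,0,0],[0,0,0]], slide=[[-2,0,-5],[-2,-5,-1],[-1,-4,0],[0,0,0]], gripper=[50,50,50,50])

```text
clock: 8.43
eef_pos: [563.4, -160.0, 27.7]
tool_rot: [-3.142, -0.003, -0.028]
force: [0.6, 0.2, -0.8]
width: 62.4
```

```bash
python3 lid.py w7
```

```text
tcp [ 563.4 -160.    27.7] [-1.80e+02 -1.50e-01 -1.62e+00] 62.4
spot tool [ -1.4   7.1 -50.3] 804 [-10.   -1.9 -52. ] [  7.2  16.  -48.6]
lid end y [-36.5 -35.9]
edges x -32.7 31.6
edges x -38.9 36.9
slope [ 0.0044 -0.0303] z at tcp 77.9
```

Emit:
arm_command(rot=[[0,0,0],[0,0,0],[0,0,0],[0,0,0]], slide=[[0,-5,0],[0,0,-2],[0,0,-2],[0,0,0]], gripper=[50,50,50,50])

```text
clock: 8.82
eef_pos: [564.3, -162.8, 26.3]
tool_rot: [-3.141, -0.003, -0.025]
force: [1.2, 1.1, -1.4]
width: 62.6
```

```bash
python3 lid.py w8;  python3 - <<'E'
from h import *
im,d,c,P,st=shot('side','s8'); save('s8c',cv2.resize(im[170:290,270:390],None,fx=5,fy=5))
z=P[...,2]
m=(im[...,1].astype(int)-im[...,2]>15)&(abs(z-76)<6)&(im[...,0]<im[...,1]+8)&(P[...,1]<-100)&(P[...,0]>480)
blob(P,im,m,'lid')
E
```

```text
tcp [ 564.3 -162.8   26.3] [-179.97   -0.2    -1.44] 62.6
spot tool [ -1.4   7.6 -50.3] 809 [-10.   -1.6 -52.2] [  7.2  16.8 -48.4]
lid end y [-36.4 -35.9]
edges x -32.5 31.5
edges x -38.7 36.9
slope [ 0.0049 -0.0313] z at tcp 76.6
lid 493 [ 546.8 -220. ] [134.7  61.8] 68.08 z 75.0
```

View pics/s8c.png

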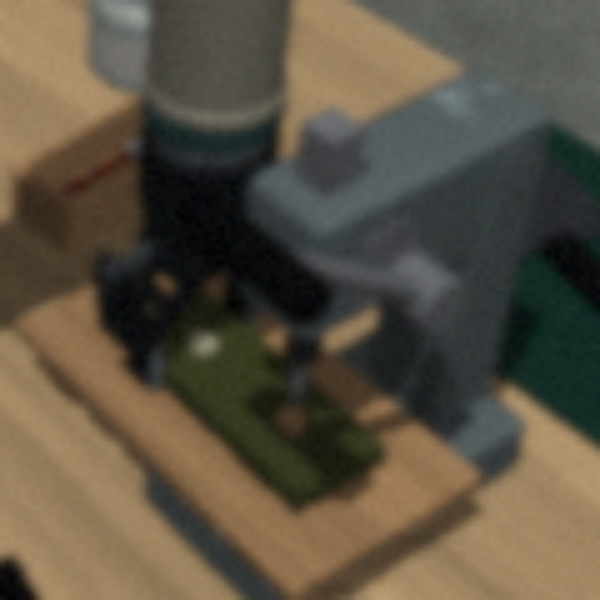

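Emit:
arm_command(rot=[[0,0,-0.4],[0,0,0],[0,0,0]], slide=[[-2,-2,0],[0,0,0],[0,0,0]], gripper=[50,50,50])

```text
clock: 9.17
eef_pos: [563.1, -164.2, 25.8]
tool_rot: [-3.14, -0.005, -0.032]
force: [-0.4, 1.7, 2.0]
width: 62.4
```

```bash
cat > proj.py <<'E'
from h import *
import sys
def proj(c,p):
    M=R.from_euler('xyz',c['attitude']).as_matrix(); q=(np.array(p)-c['xyz'])@M
    return c['cx']+c['fx']*q[0]/-q[2], c['cy']+c['fy']*-q[1]/-q[2]
if __name__=='__main__':
    im,d,c,P,st=shot('side',sys.argv[1]); print(st['eef_pos'],st['tool_rot'],st['width'])
    a=proj(c,(559,-247.8,81));b=proj(c,(559,-247.8,95)); print(a,b)
    u,v=int(a[0])-25,int(a[1])-25
    cr=cv2.resize(im[v:v+50,u:u+50],None,fx=12,fy=12,interpolation=cv2.INTER_CUBIC)
    for p,col in ((a,(255,0,0)),(b,(0,255,255))): cv2.drawMarker(cr,(int((p[0]-u+.5)*12),int((p[1]-v+.5)*12)),col,cv2.MARKER_CROSS,20,1)
    save(sys.argv[1]+'c',cr)
    z=P[...,2]
    h=cv2.cvtColor(im,cv2.COLOR_RGB2HSV)
    for vv in range(v+18,v+38): print(vv,[(int(h[vv,uu,0]),int(z[vv,uu])) for uu in range(u+12,u+38,2)])
E
python3 proj.py s9
```

```text
[ 563.11329795 -164.16859722   25.75572405] [-3.14033071 -0.00516367 -0.03154378] 62.4005470691919
(np.float64(327.9271542143773), np.float64(253.27681235033663)) (np.float64(328.41107175679554), np.float64(249.68901842188885))
246 [(34, 74), (34, 75), (32, 76), (33, 75), (34, 74), (38, 74), (33, 75), (50, 110), (170, 111), (18, 55), (15, 54), (15, 56), (14, 55)]
247 [(36, 75), (33, 73), (34, 75), (35, 75), (33, 73), (35, 73), (33, 76), (38, 107), (50, 107), (21, 74), (17, 55), (16, 54), (14, 53)]
248 [(34, 74), (32, 75), (37, 75), (36, 76), (33, 74), (38, 76), (33, 76), (60, 103), (50, 74), (26, 73), (18, 55), (15, 54), (16, 54)]
249 [(33, 74), (36, 73), (34, 76), (33, 73), (33, 75), (30, 75), (33, 75), (20, 99), (20, 75), (36, 75), (24, 74), (16, 55), (17, 56)]
250 [(35, 73), (33, 72), (34, 74), (35, 73), (34, 74), (34, 76), (32, 76), (30, 93), (36, 75), (38, 75), (30, 76), (18, 56), (17, 57)]
251 [(34, 73), (36, 75), (38, 75), (36, 75), (30, 75), (30, 76), (26, 74), (21, 71), (33, 75), (36, 74), (34, 74), (28, 76), (18, 53)]
252 [(35, 75), (35, 75), (36, 74), (35, 74), (37, 76), (
[... 1133 characters left out ...]
 77), (40, 75), (36, 75)]
261 [(15, 54), (17, 63), (23, 68), (34, 76), (34, 75), (37, 73), (37, 73), (35, 73), (36, 75), (32, 74), (38, 75), (35, 74), (32, 74)]
262 [(16, 55), (16, 55), (17, 64), (36, 71), (34, 72), (36, 73), (37, 73), (32, 74), (37, 75), (32, 75), (36, 76), (36, 74), (38, 77)]
263 [(15, 55), (15, 54), (18, 61), (32, 69), (33, 75), (34, 74), (34, 73), (37, 71), (36, 73), (37, 77), (36, 75), (34, 73), (33, 75)]
264 [(16, 52), (15, 53), (16, 55), (22, 65), (37, 72), (35, 74), (33, 74), (36, 74), (33, 75), (38, 73), (34, 77), (36, 73), (38, 74)]
265 [(15, 54), (15, 52), (16, 54), (17, 62), (32, 69), (35, 74), (33, 76), (35, 75), (35, 75), (35, 75), (34, 74), (35, 74), (34, 68)]
```

View pics/s9c.png

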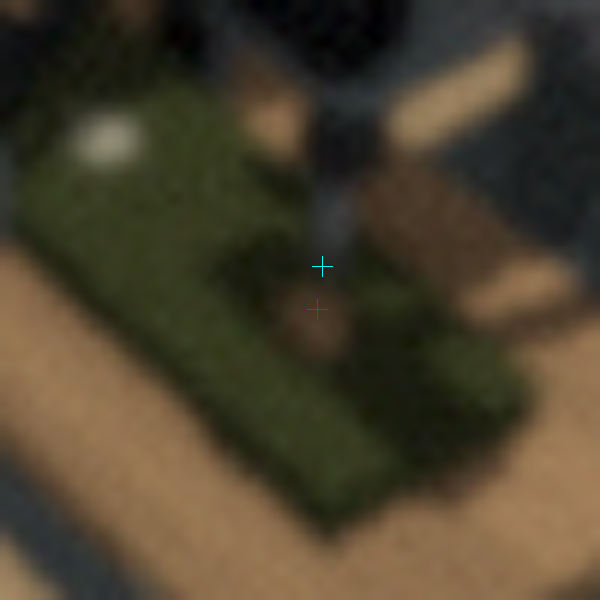

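```bash
cat > chk.py <<'E'
from h import *
import sys
ims=[];
for k in range(3):
    im,d,c,P,st=shot('side','tmp'); ims.append(im.astype(float))
im=np.mean(ims,0)
M=R.from_euler('xyz',c['attitude']).as_matrix()
def ray(u,v,z):
    r=M@np.array([(u-c['cx'])/c['fx'],-(v-c['cy'])/c['fy'],-1]); t=(z-c['xyz'][2])/r[2]; return (c['xyz']+t*r)
u0,v0=295,220
cr=im[v0:v0+60,u0:u0+60].astype(np.uint8); save(sys.argv[1],cv2.resize(cr,None,fx=10,fy=10,interpolation=cv2.INTER_CUBIC))
b=im.sum(-1)
# plug: R-G
rg=im[...,0]-im[...,1]
for v in range(238,262): print(v,[int(x) for x in rg[v,318:340]],'|',[int(x) for x in b[v,318:340]])
E
python3 chk.py s10
```

```text
238 [-4, -4, -2, 2, 14, 22, 28, 27, 24, 14, 3, 0, -2, -1, -1, 5, 15, 21, 24, 24, 21, 19] | [145, 144, 147, 163, 221, 273, 310, 309, 252, 166, 88, 75, 77, 88, 96, 133, 224, 315, 357, 360, 339, 292]
239 [-5, -5, -5, -1, 5, 15, 23, 26, 21, 11, 2, 0, 0, 0, 0, 4, 14, 19, 20, 19, 14, 10] | [146, 150, 138, 155, 191, 231, 280, 292, 243, 148, 75, 56, 59, 70, 72, 119, 199, 283, 318, 304, 261, 217]
240 [-4, -4, -2, -2, 0, 6, 15, 20, 18, 9, 3, 0, 0, 0, 0, 6, 13, 17, 17, 14, 7, 1] | [138, 138, 140, 147, 153, 170, 214, 231, 196, 125, 65, 48, 53, 60, 67, 110, 161, 218, 233, 224, 179, 151]
241 [-4, -4, -3, -2, -4, -1, 6, 10, 10, 5, 2, 0, -1, 0, 3, 8, 13, 15, 16, 10, 4, 0] | [141, 146, 142, 139, 130, 117, 132, 147, 131, 102, 65, 67, 57, 61, 78, 103, 148, 175, 175, 172, 150, 127]
242 [-4, -2, -4, -4, -3, -2, 0, 3, 4, 2, 2, -1, 0, 2, 6, 11, 13, 15, 16, 14, 8, 4] | [143, 140, 149, 140, 119, 98, 89, 89, 96, 91, 86, 93, 78, 90, 99, 129, 156, 171, 168, 166, 151, 140]
243 [-3, -4, -4, -3, -3, -1, -2, 0, -1, 0, 0, -1, 0, 5, 10, 13, 15, 16, 15, 16, 13, 10] | [136, 148, 138, 138, 125, 108, 85, 77, 77, 89, 105,
[... 2853 characters left out ...]
 -3, -3, -4] | [130, 140, 146, 139, 148, 146, 139, 121, 113, 104, 100, 96, 84, 66, 64, 70, 64, 66, 71, 84, 107, 128]
259 [-5, -5, -4, -3, -4, -5, -3, -4, -5, -5, -2, -2, -2, -2, -4, -1, -1, -3, -3, -2, -1, -2] | [118, 132, 140, 149, 141, 143, 145, 137, 134, 129, 108, 93, 71, 71, 66, 70, 67, 63, 71, 75, 92, 119]
260 [-2, -4, -5, -5, -5, -4, -4, -3, -4, -4, -3, -4, -2, -1, -2, -4, 0, -1, -2, 0, -2, -1] | [96, 115, 129, 140, 142, 144, 139, 143, 139, 134, 118, 107, 86, 72, 69, 68, 72, 64, 62, 65, 82, 91]
261 [3, -2, -3, -4, -3, -5, -4, -4, -5, -5, -4, -4, -3, -2, -2, -1, -2, -1, -2, 0, -1, -3] | [114, 109, 110, 130, 144, 145, 144, 145, 148, 138, 142, 115, 106, 86, 75, 64, 73, 57, 73, 66, 75, 75]
```

View pics/s10.png

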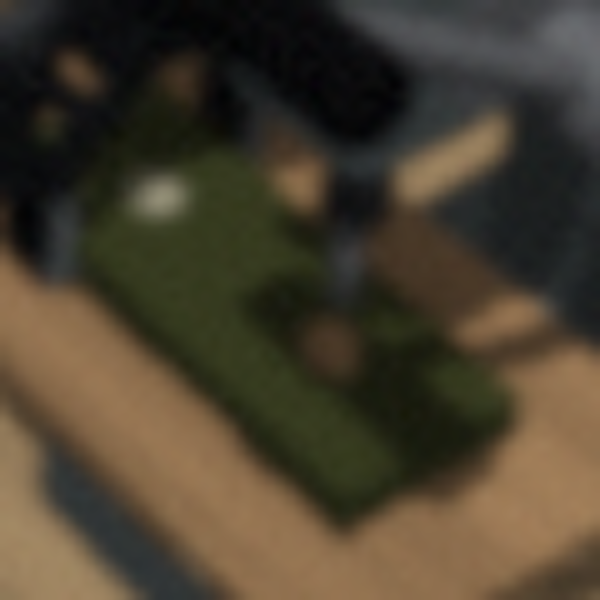

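Emit:
arm_command(rot=[[0,0,0],[0,0,0],[0,0,0]], slide=[[2,-2,0],[0,0,0],[0,0,0]], gripper=[50,50,50])

```text
clock: 9.62
eef_pos: [564.2, -165.4, 25.7]
tool_rot: [-3.139, -0.003, -0.031]
force: [-1.4, 1.0, 1.3]
width: 62.4
```

Emit:
arm_command(rot=[[0,0,0],[0,0,0],[0,0,0],[0,0,0],[0,0,0]], slide=[[0,0,-1],[0,0,0],[0,0,0],[0,0,0],[0,0,0]], gripper=[50,64,70,78,78])

```text
clock: 10.03
eef_pos: [564.9, -166.3, 25.5]
tool_rot: [-3.14, -0.004, -0.032]
force: [-0.0, 0.3, 0.7]
width: 78.3
```

```bash
python3 chk.py s11 | awk '{print}' | sed -n 7,22p | cut -d'|' -f1,2; python3 lid.py w11
```

```text
244 [-5, -4, -4, -4, -3, -3, -2, -1, -2, 0, -1, 0, 0, 7, 12, 16, 16, 16, 16, 16, 15, 14] | [141, 147, 142, 144, 132, 127, 98, 92, 77, 91, 121, 144, 149, 155, 149, 159, 158, 167, 170, 170, 172, 164]
245 [-5, -3, -4, -4, -3, -4, -2, -3, -3, -3, -2, -1, 1, 8, 11, 13, 16, 16, 17, 16, 18, 16] | [145, 141, 143, 145, 143, 133, 125, 111, 98, 107, 144, 168, 164, 151, 154, 158, 162, 166, 167, 171, 173, 175]
246 [-2, -4, -4, -3, -5, -3, -3, -3, -3, -1, 0, -2, 0, 3, 8, 12, 15, 15, 15, 16, 17, 17] | [144, 144, 147, 138, 131, 123, 124, 113, 113, 119, 147, 178, 172, 133, 128, 140, 159, 162, 166, 165, 165, 169]
247 [-4, -4, -4, -4, -2, -2, -2, -2, -1, -3, 0, -1, -1, 1, 2, 8, 12, 14, 14, 16, 17, 17] | [143, 132, 135, 128, 117, 96, 97, 99, 107, 119, 136, 159, 153, 126, 103, 119, 142, 148, 160, 164, 166, 166]
248 [-6, -3, -2, -3, -2, -2, -3, -2, -2, -2, -1, -3, 0, 0, 0, 3, 9, 12, 12, 15, 16, 16] | [143, 132, 121, 97, 88, 76, 70, 78, 89, 99, 120, 137, 126, 101, 78, 89, 107, 136, 152, 159, 164, 161]
249 [-5, -3, -2, -1, -1, -4, -3, -1, -1, 0, -1, 0, 0, 0, -1, 0, 1, 7, 10, 13, 14, 15] | [133, 110, 95, 79,
[... 1524 characters left out ...]
7, 145, 134, 114, 115, 116, 132, 123, 118, 96, 79, 70, 64, 64, 71, 96, 112, 134]
258 [-4, -2, -4, -4, -5, -4, -5, -3, -2, 0, 3, 2, 2, 0, -2, -1, -2, -2, -2, -4, -2, -3] | [127, 135, 140, 147, 149, 140, 141, 128, 117, 120, 108, 96, 85, 75, 72, 70, 75, 73, 67, 89, 103, 131]
259 [-2, -3, -5, -5, -4, -4, -4, -4, -2, -3, -3, -2, -1, -2, -1, -2, -3, -2, -2, -4, -3, -3] | [113, 134, 138, 144, 146, 144, 142, 140, 127, 128, 107, 93, 79, 70, 66, 73, 67, 70, 68, 72, 99, 108]
tcp [ 564.7 -166.2   25.5] [-179.92   -0.21   -1.81] 77.9
spot tool [ -1.6   6.6 -50.2] 817 [-10.4  -2.2 -51.9] [  7.2  15.4 -48.5]
lid end y [-37.2 -36.6]
edges x -32.9 31.1
edges x -33.2 45.0
slope [-0.0005 -0.0326] z at tcp 75.9
```

View pics/s11.png

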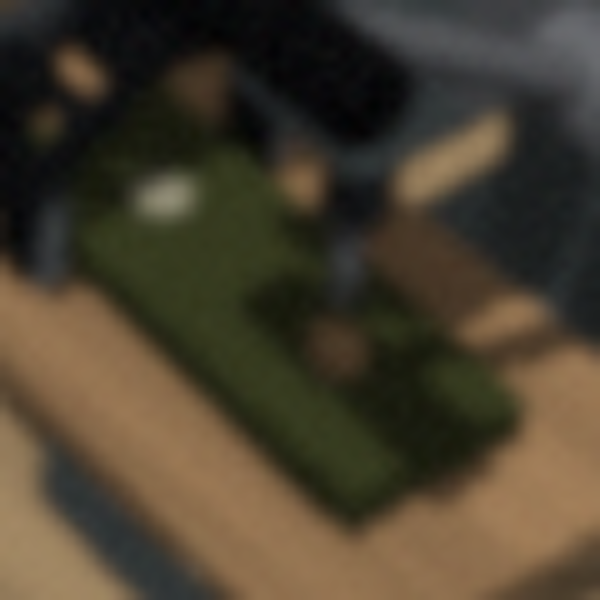

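Emit:
arm_command(rot=[[0,0,0],[0,0,0],[0,0,0],[0,0,0],[0,0,0]], slide=[[0,1,8],[0,2,25],[-10,5,35],[-20,0,35],[-20,0,35]], gripper=[80,80,80,40,0])

```text
clock: 10.65
eef_pos: [511.2, -155.2, 161.6]
tool_rot: [-3.136, 0.007, -0.029]
force: [0.2, -0.2, 0.1]
width: 57.8
```

Emit:
arm_command(rot=[[0,0,0],[0,0,0],[0,0,0],[0,0,0],[0,0,0]], slide=[[-20,0,35],[-20,0,35],[-20,0,35],[-8,-20,20],[0,-30,0]], gripper=[0,0,0,0,0])

```text
clock: 11.07
eef_pos: [440.1, -199.1, 300.7]
tool_rot: [-3.139, -0.004, -0.017]
force: [1.0, -0.3, 0.8]
width: 0.1
```

```bash
python3 chk.py s12 | sed -n 7,22p | cut -d'|' -f1; python3 -c "
from h import *
s=telemetry.read_state();print(s['eef_pos'],s['tool_rot'],s['width'])"
```

```text
244 [-4, -4, -4, -4, -4, -3, -4, -3, -3, -1, 0, -1, 2, 6, 13, 15, 16, 16, 16, 15, 14, 14] 
245 [-4, -3, -3, -5, -4, -3, -4, -2, -2, -1, -3, -1, 2, 5, 10, 14, 14, 16, 16, 16, 16, 17] 
246 [-4, -2, -4, -4, -4, -3, -5, -2, -4, -2, -2, 0, 0, 3, 7, 12, 13, 14, 15, 18, 16, 15] 
247 [-4, -3, -5, -4, -3, -3, -3, -3, -3, -1, -2, -1, -2, 0, 3, 7, 12, 13, 16, 16, 16, 16] 
248 [-3, -4, -3, -5, -3, -1, -2, -2, -2, 0, -1, -1, -3, 0, 1, 2, 8, 11, 15, 14, 16, 17] 
249 [-4, -4, -2, -3, -2, 0, -2, -2, -2, -2, 0, -1, -2, -2, -2, 0, 1, 7, 11, 14, 15, 16] 
250 [-3, -3, -3, -1, -2, -2, 0, -3, -1, 1, 0, 0, -1, -1, -2, -3, -1, 2, 6, 11, 13, 16] 
251 [-4, -3, -1, -1, -1, -1, -1, 1, 2, 3, 6, 3, 1, -1, -2, -3, -1, -1, 1, 4, 9, 12] 
252 [-2, -4, -1, -3, -1, -2, -1, 2, 5, 10, 12, 10, 6, 1, -1, -3, -3, -2, 0, 0, 4, 10] 
253 [-6, -3, -4, -2, -2, 0, 0, 4, 10, 13, 15, 13, 11, 3, 0, -2, -5, -5, -3, -2, 1, 5] 
254 [-4, -4, -4, -4, -3, -2, -1, 4, 12, 16, 16, 15, 13, 7, 3, -1, -2, -2, -3, -2, -2, 1] 
255 [-5, -4, -4, -4, -3, -1, -2, 3, 10, 12, 16, 14, 16, 7, 2, -2, -2, -2, -2, -1, -2, -3] 
256 [-4, -4, -4, -3, -5, -2, -2, 2, 7, 12, 14, 13, 11, 6, 2, 0, -1, -1, -1, -2, -3, -4] 
257 [-6, -3, -3, -4, -4, -2, -1, -3, 3, 7, 9, 9, 6, 3, -1, -1, -2, -4, -1, -3, -4, -4] 
258 [-5, -4, -5, -4, -5, -4, -3, -4, -1, 0, 2, 3, 0, 1, -1, -3, -2, 0, 0, -1, -2, -4] 
259 [-2, -4, -6, -5, -3, -3, -3, -4, -3, -2, -2, -2, -1, -1, -2, -2, -3, -3, -3, -1, -3, -3] 
[ 439.15157214 -202.25219179  296.50273571] [-3.13759874e+00  1.85467819e-03 -2.56591037e-02] 0.18263078299082772
```

View pics/s12.png

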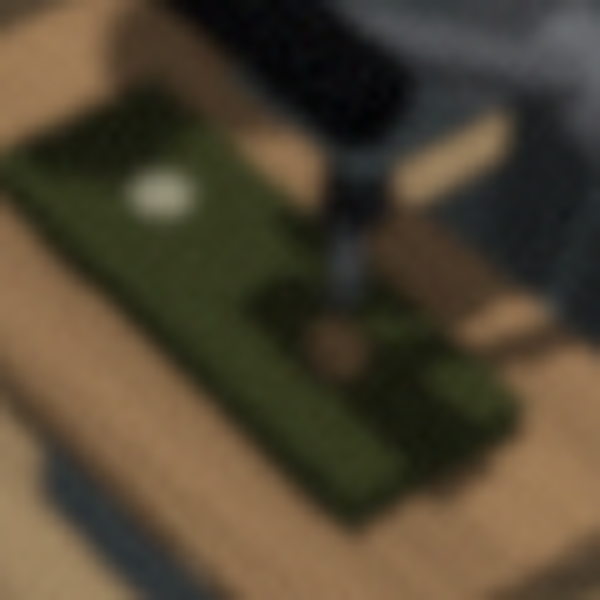

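Emit:
arm_command(rot=[[0,0,0],[0,0,0],[0,0,0],[0,0,0]], slide=[[5,-35,5],[5,-35,2],[4,-25,0],[0,0,0]], gripper=[0,0,0,0])

```text
clock: 11.55
eef_pos: [453.3, -294.1, 303.4]
tool_rot: [-3.133, 0.004, -0.016]
force: [0.0, -0.3, -1.0]
width: -0.1
```

```bash
python3 - <<'E'
from h import *
for n in ('side','wrist'):
    im,d,c,P,st=shot(n,n+'13')
    if n=='wrist':
        T=R.from_euler('xyz',st['tool_rot']).as_matrix();Q=(P-st['eef_pos'])@T
        m=(abs(Q[...,0])<15)&(abs(Q[...,1])<16)&(Q[...,2]<20)
        q=Q[m];print('max tool z',np.percentile(q[:,2],[90,99,100]))
print(st['eef_pos'],st['tool_rot'])
E
```

```text
max tool z [ 0.87020552  9.19367707 16.63593485]
[ 453.21470448 -291.01675461  303.23257995] [-3.1307485   0.00458697 -0.01413769]
```

View pics/side13.png

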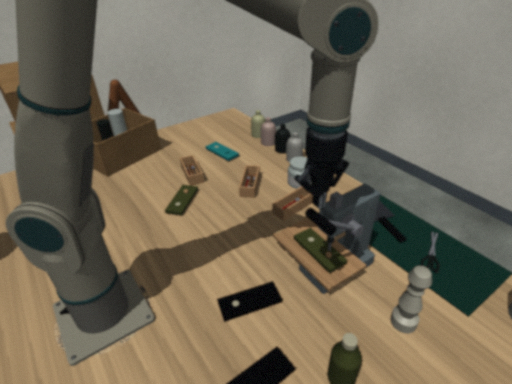

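View pics/wrist13.png

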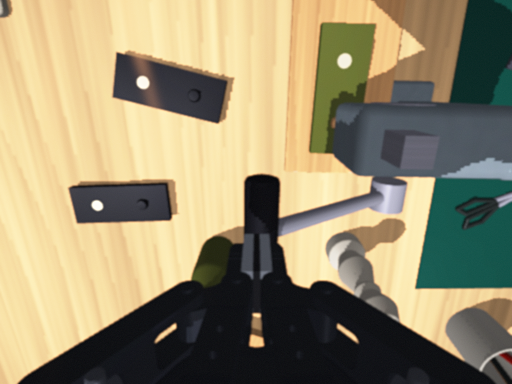

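Emit:
arm_command(rot=[[-0.5,0,0],[0,0,0],[0,0,0],[0,0,0]], slide=[[0,-5,-10],[0,0,-8],[0,0,-6],[0,0,0]], gripper=[0,0,0,0])

```text
clock: 11.98
eef_pos: [453.9, -285.6, 277.3]
tool_rot: [-3.132, 0.006, -0.003]
force: [-0.0, -1.1, -1.0]
width: -0.1
```

Emit:
arm_command(rot=[[0,0,0],[0,0,0],[0,0,0],[0,0,0]], slide=[[-2,0,-8],[-4,0,-10],[-4,0,-10],[-4,0,-10]], gripper=[0,0,0,0])

```text
clock: 12.32
eef_pos: [438.0, -283.9, 241.6]
tool_rot: [-3.136, 0.009, 0.001]
force: [-1.8, -0.9, 3.2]
width: 0.4
```

Emit:
arm_command(rot=[[0,0,0],[0,0,0],[0,0,0],[0,0,0],[0,0,0]], slide=[[-3,-3,-10],[-3,-3,-10],[-2,-2,-10],[-1,0,-10],[0,0,-10]], gripper=[0,0,0,0,0])

```text
clock: 12.73
eef_pos: [426.7, -286.7, 192.3]
tool_rot: [-3.133, 0.011, 0.006]
force: [-3.3, -0.7, 4.4]
width: -0.0
```

Emit:
arm_command(rot=[[0,0,0],[0,0,0],[0,0,0],[0,0,0]], slide=[[1,0,-10],[1,0,-10],[2,0,-10],[2,0,-10]], gripper=[0,0,0,0])

```text
clock: 13.07
eef_pos: [428.8, -286.8, 151.9]
tool_rot: [-3.134, 0.017, 0.005]
force: [-2.1, -0.5, 8.9]
width: -0.0
```

Emit:
arm_command(rot=[[0,0,0],[0,0,0],[0,0,0],[0,0,0]], slide=[[4,0,-8],[4,0,-8],[4,0,-7],[4,0,-6]], gripper=[0,0,0,0])

```text
clock: 13.4
eef_pos: [438.3, -287.0, 121.6]
tool_rot: [-3.135, 0.03, 0.003]
force: [-4.4, -0.6, 9.1]
width: -0.0
```

Emit:
arm_command(rot=[[0,0,0],[0,0,0],[0,0,0]], slide=[[2,0,-5],[1,0,-5],[1,0,-4]], gripper=[0,0,0])

```text
clock: 13.65
eef_pos: [443.2, -287.3, 110.6]
tool_rot: [-3.137, 0.029, 0.003]
force: [-16.6, 5.7, 62.3]
width: -0.2
```

Emit:
arm_command(rot=[[0,-1.5,0],[0,0,0],[0,0,0],[0,0,0],[0,0,0]], slide=[[-2,0,10],[-4,0,14],[-4,0,16],[-4,0,16],[0,0,16]], gripper=[0,0,0,0,0])

```text
clock: 14.07
eef_pos: [429.6, -285.9, 184.6]
tool_rot: [-3.137, 0.002, 0.005]
force: [-2.6, -0.8, 3.4]
width: 0.2
```

Emit:
arm_command(rot=[[0,0,0],[0,0,0],[0,0,0],[0,0,0],[0,0,0]], slide=[[0,0,20],[2,0,20],[4,0,20],[4,0,22],[4,0,22]], gripper=[0,0,0,0,0])

```text
clock: 14.48
eef_pos: [449.4, -283.7, 293.4]
tool_rot: [-3.138, -0.008, 0.008]
force: [-0.7, -0.3, -0.5]
width: -0.1
```

Now move clear and look.

Emit:
arm_command(rot=[[0,0,0],[0,0,0],[0,0,0],[0,0,0],[0,0,0]], slide=[[-5,10,10],[-3,30,5],[-3,38,0],[0,38,0],[10,20,0]], gripper=[0,40,80,80,80])

```text
clock: 14.9
eef_pos: [448.4, -145.4, 310.9]
tool_rot: [3.141, -0.017, -0.0]
force: [-0.2, -0.9, 0.6]
width: 48.2
```

```bash
python3 chk.py s14 | sed -n 7,22p | cut -d'|' -f1; python3 - <<'E'
from h import *
im,d,c,P,st=shot('top','t14'); print(st['eef_pos'],st['tool_rot'])
save('t14c',cv2.resize(im[120:270,90:400],None,fx=2.5,fy=2.5,interpolation=cv2.INTER_CUBIC))
z=P[...,2]
blob(P,im,(abs(z-76)<5)&(im[...,1].astype(int)-im[...,2]>15),'lid')
blob(P,im,(z>38)&(z<54)&(P[...,1]>0)&(P[...,0]>400),'box')
E
```

```text
244 [-4, -3, -4, -3, -4, -5, -3, -2, -3, 0, -1, -1, 1, 6, 13, 13, 16, 15, 16, 14, 17, 14] 
245 [-4, -4, -5, -4, -4, -4, -4, -2, -3, -1, -1, 0, 0, 7, 13, 13, 14, 16, 17, 16, 17, 15] 
246 [-4, -3, -4, -4, -4, -3, -3, -2, -3, -1, -1, -2, -2, 2, 9, 11, 13, 16, 17, 17, 15, 15] 
247 [-4, -3, -3, -5, -3, -3, -3, -2, -3, -2, -1, -1, -1, 0, 4, 8, 12, 14, 15, 15, 16, 16] 
248 [-3, -5, -3, -3, -1, -1, -2, -2, -4, -2, 0, -1, -1, -2, 0, 3, 8, 11, 12, 15, 16, 15] 
249 [-3, -4, -2, -1, -1, -1, -1, -1, -1, -1, 0, -3, -2, -2, -2, 0, 2, 6, 12, 14, 13, 16] 
250 [-4, -2, -3, -2, -2, -1, -2, -1, -1, -2, 0, -1, -3, -3, -3, -3, 0, 3, 6, 9, 14, 14] 
251 [-2, -3, -2, -3, -1, -2, -1, -2, -1, 0, -1, -1, -2, -1, -2, -2, -2, -2, 1, 5, 8, 13] 
252 [-3, -3, -2, -2, 0, -2, 0, -2, -1, -1, -1, -1, -4, -1, -3, -4, -2, -3, -1, 0, 5, 10] 
253 [-3, -4, -2, -2, -1, -3, -3, -1, -1, -1, 0, -1, -1, -2, -3, -3, -3, -4, -4, -2, 1, 5] 
254 [-5, -4, -5, -3, -4, -4, -2, 1, 2, 5, 6, 4, 1, 0, -4, -1, -3, -1, -1, -3, -1, 3] 
255 [-5, -4, -5, -4, -4, -3, -1, 1, 7, 10, 12, 9, 6, 3, -1, -2, -3, 0, -1, -3, -1, -1] 
256 [-4, -4, -5, -4, -5, -3, -1, 1, 8, 12, 13, 12, 8, 3, -1, -2, -2, -1, -1, -1, -3, -5] 
257 [-5, -4, -4, -4, -3, -4, -3, 0, 4, 7, 10, 8, 6, 3, -2, -1, -2, 0, -1, -4, -3, -4] 
258 [-2, -5, -5, -4, -4, -4, -3, -2, -2, 2, 4, 3, 1, 0, -2, -3, 0, -3, -2, -2, -4, -4] 
259 [-3, -4, -4, -3, -5, -5, -5, -4, -3, -1, 0, 0, -1, -2, -3, -2, -2, -1, -1, -2, -1, -3] 
[ 450.63185549 -147.63639206  310.74968533] [ 3.13952731e+00 -1.82903714e-02  1.73001841e-03]
lid 157 [ 563.5 -151.9] [36.8 64.7] 87.24 z 75.8
box 175 [679.5  41.1] [158.6  57.8] 6.08 z 45.2
box 68 [663.1 244.6] [124.6  21.5] 55.33 z 45.7
box 61 [639.6 279.9] [103.5  29.2] 43.24 z 45.0
box 62 [595.2 208.8] [49.3 58.5] 43.71 z 45.3
box 209 [485.7 458.6] [158.2  58.7] 77.52 z 45.0
```

View pics/s14.png

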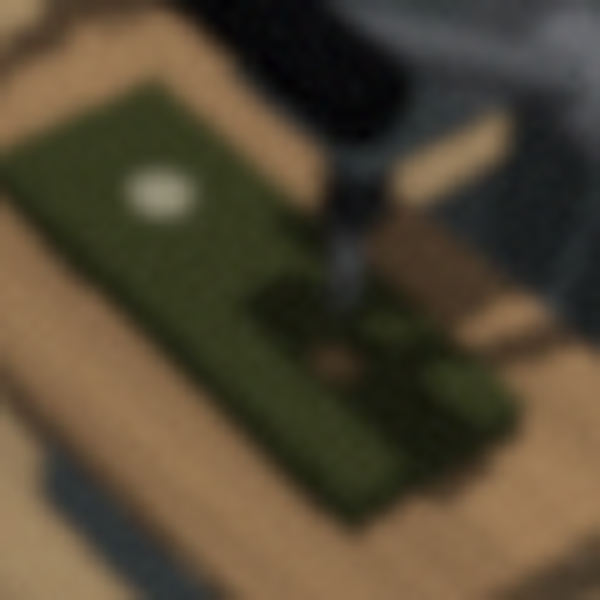

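View pics/t14c.png

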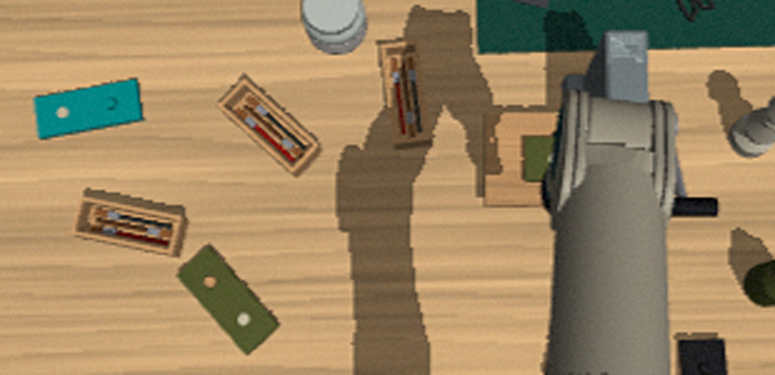

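Emit:
arm_command(rot=[[0,0.5,-1.5],[0,0.5,0],[0,0,0],[0,0,0],[0,0,0]], slide=[[19,0,-33],[19,-2,-33],[19,-2,-33],[19,-2,-33],[19,-2,-33]], gripper=[85,85,85,85,85])

```text
clock: 15.52
eef_pos: [547.6, -166.6, 145.4]
tool_rot: [3.128, -0.013, -0.041]
force: [0.9, -0.7, 0.4]
width: 84.7
```

Emit:
arm_command(rot=[[0,0,0],[0,0,0],[0,0,0]], slide=[[10,-3,-30],[5,0,-10],[0,0,0]], gripper=[85,85,85])

```text
clock: 15.77
eef_pos: [560.0, -172.8, 94.5]
tool_rot: [3.13, -0.001, -0.046]
force: [0.2, -0.1, 0.5]
width: 84.7
```

Emit:
arm_command(rot=[[0.6,0,0.6],[0,0,0],[0,0,0],[0,0,0],[0,0,0]], slide=[[4,9,-10],[0,1,-20],[0,0,-20],[0,0,-12],[0,0,0]], gripper=[85,85,85,85,85])

```text
clock: 16.18
eef_pos: [565.2, -163.9, 35.2]
tool_rot: [3.14, -0.007, -0.038]
force: [-0.9, 0.1, -0.0]
width: 84.7
```

```bash
python3 lid.py w15
```

```text
tcp [ 565.2 -163.9   35.2] [179.91  -0.43  -2.2 ] 84.7
spot tool [ -1.9   8.6 -41.9] 199 [-10.4   0.6 -42.8] [  6.6  16.6 -41. ]
lid end y [-12.7 -12.6]
edges x -44.9 42.8
slope [0.0078 0.026 ] z at tcp 78.4
```

Emit:
arm_command(rot=[[0,0,0],[0,0,0],[0,0,0],[0,0,0],[0,0,0]], slide=[[-1,0,-7],[0,0,-2],[0,0,0],[0,0,0],[0,0,0]], gripper=[85,85,50,50,50])

```text
clock: 16.65
eef_pos: [567.7, -164.8, 32.1]
tool_rot: [3.138, -0.016, -0.039]
force: [0.6, 0.2, -1.9]
width: 62.5
```

Emit:
arm_command(rot=[[0,0,0],[0,0,0],[0,0,0],[0,0,0],[0,0,0]], slide=[[0,0,0],[0,0,0],[0,1,4],[0,18,0],[0,30,0]], gripper=[50,50,50,50,50])

```text
clock: 17.07
eef_pos: [567.3, -124.1, 37.2]
tool_rot: [3.132, -0.018, -0.051]
force: [-0.3, 1.5, -1.5]
width: 62.4
```

Emit:
arm_command(rot=[[0,0,0],[0,0,0],[0,0,0],[0,0,0],[0,0,0]], slide=[[0,30,0],[0,25,0],[0,10,20],[0,0,30],[0,0,10]], gripper=[50,50,50,50,50])

```text
clock: 17.48
eef_pos: [564.4, -46.8, 96.7]
tool_rot: [3.138, -0.011, -0.042]
force: [0.5, 0.1, -1.2]
width: 62.2
```

```bash
python3 lid.py w16;python3 - <<'E'
from h import *
im,d,c,P,st=shot('top','t16'); print(st['eef_pos'],st['tool_rot'])
z=P[...,2]
m=(z>38)&(z<54)&(P[...,1]>-10)&(P[...,0]>400)
m=cv2.dilate(m.astype(np.uint8),np.ones((3,3)))>0
k,l,stt,ce=cv2.connectedComponentsWithStats(m.astype(np.uint8))
for i in range(1,k):
    mm=(l==i)&(z>40)&(z<52); 
    if mm.sum()>60:
        r=cv2.minAreaRect(P[mm][:,:2].astype(np.float32)); print(mm.sum(),np.round(r[0],1),np.round(r[1],1),round(r[2],2))
im,d,c,P,st=shot('wrist','w16b')
z=P[...,2]
m=(z>40)&(z<50)
m=cv2.dilate(m.astype(np.uint8),np.ones((3,3)))>0
k,l,stt,ce=cv2.connectedComponentsWithStats(m.astype(np.uint8))
for i in range(1,k):
    mm=(l==i)&(z>41)&(z<50); 
    if mm.sum()>60:
        r=cv2.minAreaRect(P[mm][:,:2].astype(np.float32)); print('w',mm.sum(),np.round(r[0],1),np.round(r[1],1),round(r[2],2))
E
```

```text
tcp [564.4 -46.8  96.7] [179.78  -0.63  -2.41] 62.2
spot tool [ -1.2   8.9 -43.9] 775 [ -9.9  -0.1 -45.8] [  7.5  17.9 -42.1]
lid end y [-35.1 -34.2]
edges x -32.2 31.7
edges x -38.6 36.9
slope [ 0.0013 -0.0001] z at tcp 140.7
[564.88196485 -46.69897801  97.28349694] [ 3.13822688 -0.01241679 -0.04218705]
169 [677.6  40.8] [156.6  57.9] 6.07
182 [631.9 248.8] [157.1  57.8] 46.88
186 [485.6 458.2] [158.1  58.1] 77.39
w 4733 [675.8  42.4] [150.6  58.3] 6.22
w 73 [629.8 -74.2] [ 1.3 20.4] 88.21
w 361 [ 679.8 -218. ] [16.4 27.8] 76.03
```

View pics/w16b.png

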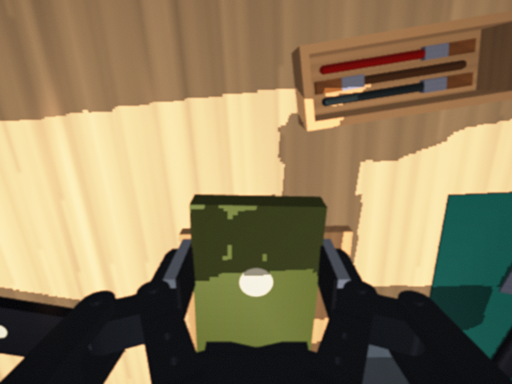

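Emit:
arm_command(rot=[[0,0.6,0],[0,0,0],[0,0,0],[0,0,0],[0,0,0]], slide=[[15,0,20],[25,0,20],[25,0,10],[15,0,0],[0,0,0]], gripper=[50,50,50,50,50])

```text
clock: 18.05
eef_pos: [637.9, -55.4, 138.3]
tool_rot: [3.133, 0.019, -0.053]
force: [0.6, 0.6, -2.0]
width: 62.1
```

```bash
cat > box.py <<'E'
from h import *
import sys
im,d,c,P,st=shot(sys.argv[1],sys.argv[2]); print(st['eef_pos'].round(1),np.degrees(st['tool_rot']).round(2),st['width'])
z=P[...,2]
m=(z>40)&(z<50)&(P[...,1]>-30)
m=cv2.dilate(m.astype(np.uint8),np.ones((3,3)))>0
k,l,stt,ce=cv2.connectedComponentsWithStats(m.astype(np.uint8))
for i in range(1,k):
    mm=(l==i)&(z>41)&(z<50)
    if mm.sum()>60:
        q=P[mm]; r=cv2.minAreaRect(q[:,:2].astype(np.float32)); print('box',mm.sum(),np.round(r[0],1),np.round(r[1],1),round(r[2],2),np.median(q[:,2]).round(1),'px',ce[i].round(0), 'mask u',np.where(mm)[1].min(),np.where(mm)[1].max())
E
python3 box.py wrist w17
```

```text
[637.9 -55.4 138.3] [179.5    1.08  -3.04] 62.145961892257844
box 4261 [679.2  42.9] [156.8  58.1] 6.2 45.4 px [308.  63.] mask u 203 399
```

View pics/w17.png

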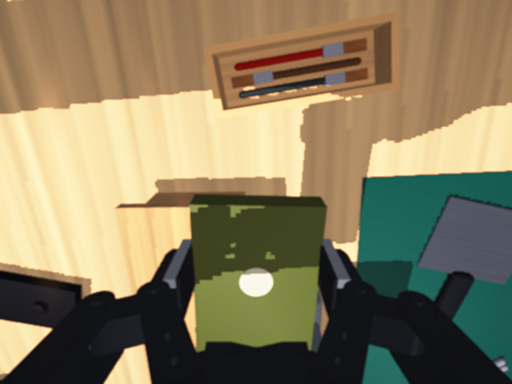

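Emit:
arm_command(rot=[[0.5,-1,6.6],[0,0,6.6],[0,0,6.6],[0,0,6.6],[0,0,6.6]], slide=[[0,6,0],[0,6,0],[0,6,0],[0,6,0],[0,6,0]], gripper=[50,50,50,50,50])

```text
clock: 18.52
eef_pos: [624.6, -32.1, 128.5]
tool_rot: [-3.141, 0.024, 0.539]
force: [0.2, 0.3, -2.0]
width: 62.0
```

Emit:
arm_command(rot=[[0,0,6.6],[0,0,6.6],[0,0,6.6],[0,0,6.6],[0,0,6.6]], slide=[[0,6,0],[0,6,0],[0,6,0],[0,6,0],[0,6,0]], gripper=[50,50,50,50,50])

```text
clock: 18.93
eef_pos: [611.5, -6.5, 119.6]
tool_rot: [-3.126, 0.04, 1.141]
force: [-0.7, 0.4, -1.1]
width: 62.0
```

Emit:
arm_command(rot=[[0,0,6.6],[0,0,6.6],[0,0,6.6],[0,0,6.6],[0,0,3]], slide=[[0,6,0],[0,6,0],[0,6,0],[0,6,0],[0,0,0]], gripper=[50,50,50,50,50])

```text
clock: 19.35
eef_pos: [598.5, 14.4, 111.1]
tool_rot: [-3.106, 0.046, 1.685]
force: [0.2, 0.8, -1.7]
width: 62.2
```

```bash
cat > need.py <<'E'
from h import *
import sys
x,y,z,yaw=map(float,sys.argv[1:5]); st=telemetry.read_state()
A=R.from_euler('xyz',st['tool_rot']);B=R.from_euler('xyz',[np.pi,0,np.radians(yaw)])
print('rot',np.degrees((B*A.inv()).as_rotvec()).round(2),'slide',(np.array([x,y,z])-st['eef_pos']).round(1),'q',st['qpos'].round(2),st['clock'])
E
python3 need.py 633.8 37.8 75 96.2
```

```text
rot [ 2.83 -1.72 -0.31] slide [ 35.3  23.4 -36.1] q [ 0.28  0.76 -0.63  1.71  0.6   0.92  1.06] 19.35
```

Emit:
arm_command(rot=[[1.5,-1,0],[1.3,-0.7,0],[0,0,0],[0,0,0]], slide=[[17,11,-5],[17,11,-15],[1,1,-15],[0,0,0]], gripper=[50,50,50,50])

```text
clock: 19.68
eef_pos: [628.7, 35.5, 69.6]
tool_rot: [-3.133, -0.001, 1.684]
force: [-1.2, -0.6, -1.2]
width: 62.3
```

```bash
python3 need.py 633.8 37.8 40 96.2; python3 lid.py w18; python3 box.py wrist w18b
```

```text
rot [-0.03 -0.5  -0.28] slide [  5.1   2.3 -29.6] q [ 0.26  0.84 -0.62  1.67  0.62  0.85  1.05] 19.6833
tcp [628.7  35.5  69.6] [-1.7951e+02 -9.0000e-02  9.6470e+01] 62.3
spot tool [  1.2   9.  -44.1] 672 [ -6.8   0.5 -45.7] [  9.1  17.5 -42.6]
lid end y [-34.7 -33.6]
edges x -29.7 34.4
edges x -30.4 39.3
slope [-0.0114 -0.0129] z at tcp 113.6
[629.3  35.4  70.7] [-1.7958e+02 -8.0000e-02  9.6470e+01] 62.489593142841315
box 1794 [623.9 206.4] [109.9  43.2] 21.38 45.2 px [483. 208.] mask u 450 511
box 1065 [608.6  35.4] [16.7 58.2] 6.06 45.4 px [258. 180.] mask u 216 298
box 225 [753.7 161.4] [30.   3.7] 76.96 45.8 px [381. 357.] mask u 367 398
```

View pics/w18.png

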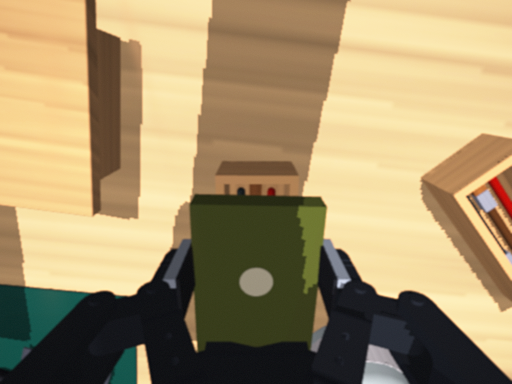

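Emit:
arm_command(rot=[[0,-0.5,-0.3],[0,0,0],[0,0,0]], slide=[[4,2,0],[0,0,0],[0,0,0]], gripper=[50,50,50])

```text
clock: 20.03
eef_pos: [634.4, 37.3, 73.2]
tool_rot: [3.137, 0.0, 1.677]
force: [-0.7, -0.2, -1.0]
width: 62.3
```

```bash
cat > rel.py <<'E'
from h import *
import sys
name,ang=sys.argv[1],np.radians(float(sys.argv[2]))  # lid axis (+x) world angle
im,d,c,P,st=shot('wrist',name)
ax=np.array([np.cos(ang),np.sin(ang)]); ay=np.array([-ax[1],ax[0]])
tcp=st['eef_pos']; A=(P[...,:2]-tcp[:2])@ax; B=(P[...,:2]-tcp[:2])@ay; z=P[...,2]
print('tcp',tcp.round(1),np.degrees(st['tool_rot']).round(2),round(st['width'],1))
lz=tcp[2]+float(sys.argv[3]) if len(sys.argv)>3 else tcp[2]+44
near=(abs(A)<70)&(abs(B)<45)
lid=(abs(z-lz)<5)&near&(A<-12)&(abs(B)<38)
print('lid end a',np.percentile(A[lid],[0.5,2]).round(1))
e=lid&(A<-20)
for lo in (-32,-27,-22):
    s=lid&(A>lo)&(A<lo+5); print(' lid B edges',B[s].min().round(1),B[s].max().round(1), 'mid',((B[s].min()+B[s].max())/2).round(1))
w=(im.min(-1)>95)&(im.max(-1).astype(int)-im.min(-1)<60)&(abs(z-lz)<6)&(abs(B)<20)&(abs(A)<30)
if w.sum(): print('spot a,b',((A[w].min()+A[w].max())/2).round(1),((B[w].min()+B[w].max())/2).round(1),w.sum(),'z',np.median(z[w]).round(1))
b=(abs(z-45.3)<4)&(abs(A)<120)&(abs(B)<60)&(A<0)
if b.sum():
    print('box end a',np.percentile(A[b],[0,1,3]).round(1),'n',b.sum()); 
    s=b&(A<A[b].min()+20); r=cv2.minAreaRect(P[s][:,:2].astype(np.float32)); print(' B',B[s].min().round(1),B[s].max().round(1),'mid',((B[s].min()+B[s].max())/2).round(1),'rect',np.round(r[1],1),round(r[2],2))
E
python3 rel.py w19 6.1
```

```text
tcp [634.4  37.3  73.2] [1.7972e+02 1.0000e-02 9.6080e+01] 62.3
lid end a [-34.3 -34. ]
 lid B edges -29.5 34.8 mid 2.6
 lid B edges -29.6 34.7 mid 2.6
 lid B edges -29.8 34.3 mid 2.2
spot a,b 8.5 1.4 718 z 117.4
box end a [-34.  -33.8 -33.7] n 1179
 B -28.2 29.7 mid 0.8 rect [20.  57.9] 6.02
```

Emit:
arm_command(rot=[[0.3,0,0],[0,0,0],[0,0,0],[0,0,0],[0,0,0]], slide=[[-2,-2,-5],[0,0,-18],[0,0,-15],[0,0,-5],[0,0,0]], gripper=[50,50,50,50,50])

```text
clock: 20.5
eef_pos: [633.7, 34.4, 31.4]
tool_rot: [3.13, -0.005, 1.676]
force: [-0.6, -0.6, -1.6]
width: 62.6
```

```bash
python3 rel.py w20 6.1; python3 need.py 632 36 15 96.1
```

```text
tcp [633.7  34.4  31.4] [179.35  -0.28  96.03] 62.6
lid end a [-34.7 -34.3]
 lid B edges -29.8 34.7 mid 2.5
 lid B edges -30.1 34.3 mid 2.1
 lid B edges -30.1 34.0 mid 2.0
spot a,b 8.1 1.2 718 z 75.6
box end a [-33.3 -33.  -32.9] n 1094
 B -25.4 32.6 mid 3.6 rect [ 6.2 58. ] 5.92
rot [-0.34  0.62  0.08] slide [ -1.8   1.7 -16.8] q [ 0.25  0.89 -0.58  1.69  0.66  0.76  1.01] 20.55
```

Emit:
arm_command(rot=[[-0.3,0.5,0],[0,0,0],[0,0,0],[0,0,0]], slide=[[-1,2,-4],[0,0,-5],[0,0,-4],[0,0,0]], gripper=[50,50,50,50])

```text
clock: 20.88
eef_pos: [634.4, 37.0, 20.1]
tool_rot: [3.136, -0.001, 1.676]
force: [-0.6, 1.1, -1.2]
width: 62.4
```

```bash
python3 rel.py w21 6.1; python3 need.py 632 36 15 96.1
```

```text
tcp [634.4  37.   20.1] [ 1.797e+02 -4.000e-02  9.601e+01] 62.4
lid end a [-34.4 -34.1]
 lid B edges -29.6 34.6 mid 2.5
 lid B edges -29.7 34.5 mid 2.4
 lid B edges -29.7 34.3 mid 2.3
spot a,b 8.4 1.4 717 z 64.3
box end a [-34.3 -34.1 -34. ] n 644
 B -27.8 29.9 mid 1.0 rect [ 3.1 57.8] 5.08
rot [-0.07  0.31  0.09] slide [-2.5 -1.1 -5.4] q [ 0.23  0.9  -0.57  1.69  0.67  0.75  1.  ] 20.9333
```

Emit:
arm_command(rot=[[0,0,0],[0,0,0],[0,0,0],[0,0,0]], slide=[[-3,-1,0],[0,0,-4],[0,0,-2],[0,0,0]], gripper=[50,50,50,50])

```text
clock: 21.27
eef_pos: [632.3, 36.9, 16.3]
tool_rot: [3.133, -0.001, 1.676]
force: [1.3, -0.2, -1.4]
width: 62.3
```

```bash
python3 rel.py w22 6.1; python3 need.py 632 36 15 96.1
```

```text
tcp [632.3  36.9  16.3] [ 1.7952e+02 -6.0000e-02  9.6030e+01] 62.3
lid end a [-34.5 -34.1]
 lid B edges -29.5 34.6 mid 2.5
 lid B edges -29.9 34.5 mid 2.3
 lid B edges -30.0 34.4 mid 2.2
spot a,b 8.4 1.3 724 z 60.5
box end a [-34.7 -34.6 -34.5] n 308
 B -29.5 34.1 mid 2.3 rect [ 2.2 63.6] 4.69
rot [-0.11  0.48  0.07] slide [-0.4 -0.8 -1.2] q [ 0.23  0.91 -0.57  1.7   0.68  0.73  0.99] 21.3167
```

View pics/w22.png

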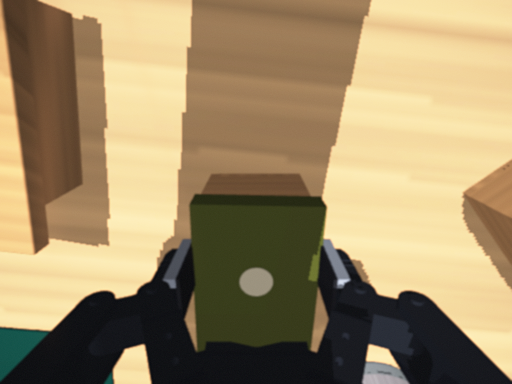

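Emit:
arm_command(rot=[[0,0,0],[0,0,0],[0,0,0],[0,0,0]], slide=[[0,-0.5,-1],[0,0,0],[0,0,0],[0,0,0]], gripper=[50,63,68,76])

```text
clock: 21.65
eef_pos: [632.8, 36.7, 16.0]
tool_rot: [3.132, -0.001, 1.676]
force: [-0.2, 0.6, 0.5]
width: 75.6
```

Emit:
arm_command(rot=[[0,0,0],[0,0,0],[0,0,0],[0,0,0],[0,0,0]], slide=[[0,0,0],[0,0,15],[-5,5,35],[-25,15,35],[-25,15,35]], gripper=[82,85,85,85,85])

```text
clock: 22.07
eef_pos: [578.5, 64.9, 129.6]
tool_rot: [-3.141, 0.001, 1.667]
force: [-0.0, -0.5, 0.1]
width: 85.2
```

```bash
cat > seat.py <<'E'
from h import *
import sys
for n in sys.argv[2:]:
    im,d,c,P,st=shot(n,n+sys.argv[1]); z=P[...,2]
    print(n,st['eef_pos'].round(1),np.degrees(st['tool_rot']).round(1))
    ol=(im[...,1].astype(int)-im[...,2]>12)&(im[...,0]<im[...,1].astype(int)+8)
    for nm,m in (('lid',ol&(z>50)&(z<72)),('olive low',ol&(z>15)&(z<26)),('box',(z>40)&(z<50)&(P[...,1]>-30))):
        k,l,stt,ce=cv2.connectedComponentsWithStats((cv2.dilate(m.astype(np.uint8),np.ones((3,3)))))
        for i in range(1,k):
            mm=(l==i)&m
            if mm.sum()<120: continue
            q=P[mm]; r=cv2.minAreaRect(q[:,:2].astype(np.float32)); co=np.linalg.lstsq(np.c_[q[:,:2]-q[:,:2].mean(0),np.ones(len(q))],q[:,2],rcond=None)[0]
            print(' ',nm,mm.sum(),np.round(r[0],1),np.round(r[1],1),round(r[2],2),'z',np.median(q[:,2]).round(1),'slope',co[:2].round(3))
E
python3 seat.py 23 wrist top side
```

```text
wrist [578.5  64.9 129.6] [-180.     0.    95.5]
  lid 8592 [677.5  41.6] [159.6  62.9] 4.35 z 59.6 slope [0.005 0.   ]
  box 2614 [631.5 250.8] [158.2  58.1] 46.98 z 45.3 slope [ 0.003 -0.003]
  box 130 [599.2  36. ] [ 1.9 63.9] 4.42 z 47.4 slope [-3.591 -0.288]
  box 269 [755.7 151.9] [56.6 11. ] 87.91 z 44.1 slope [-0.422  0.057]
top [577.1  70.6 136.7] [ 1.797e+02 -1.000e-01  9.590e+01]
  olive low 632 [345.3 316.7] [159.8  62.7] 40.88 z 20.5 slope [-0.003 -0.002]
  box 154 [631.7 248.7] [157.9  58.1] 47.07 z 45.6 slope [0.006 0.001]
  box 177 [485.7 458.8] [159.1  58.2] 77.46 z 45.2 slope [ 0.014 -0.004]
side [579.6  69.6 134.8] [ 1.795e+02 -1.000e-01  9.590e+01]
  lid 281 [676.   40.2] [161.5  66. ] 3.88 z 59.0 slope [0.001 0.026]
  lid 154 [ 364.  -496.6] [22.4 60.7] 45.12 z 61.2 slope [-0.09  -0.065]
  olive low 442 [339.6 316.5] [156.8  61.6] 41.15 z 20.3 slope [-0.004  0.012]
  box 367 [2308.6 1001. ] [ 372.2 1854.7] 11.5 z 45.1 slope [-0.001 -0.   ]
  box 122 [484.5 461.1] [162.8  59.5] 77.49 z 45.0 slope [-0.004 -0.002]
  box 125 [629.  249.4] [161.8  59.1] 47.66 z 45.1 slope [-0.005  0.002]
```

View pics/wrist23.png

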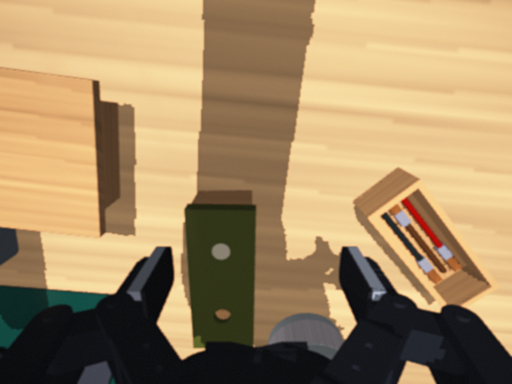

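View pics/side23.png

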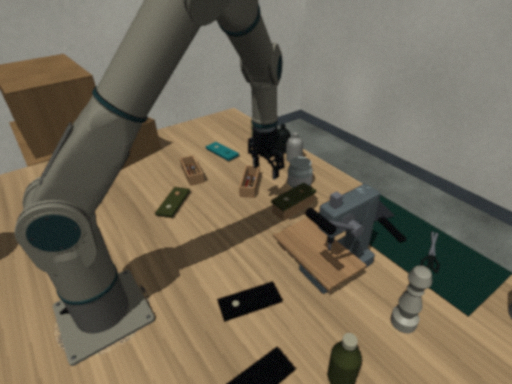

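Emit:
arm_command(rot=[[0,0,4],[0,0,4],[0,0,4],[0,0,4],[0,0,4]], slide=[[-25,20,10],[-30,24,10],[-30,24,10],[-30,24,5],[-30,24,0]], gripper=[85,85,85,85,85])

```text
clock: 22.63
eef_pos: [439.7, 175.2, 167.7]
tool_rot: [3.13, 0.007, 2.013]
force: [-0.0, 1.0, -0.0]
width: 84.9
```

Emit:
arm_command(rot=[[0,0,4],[0,0,4],[0,0,4],[0,0,3],[0,0,0]], slide=[[-30,24,0],[-28,24,0],[-20,20,0],[-10,10,0],[0,0,0]], gripper=[85,85,85,85,85])

```text
clock: 23.05
eef_pos: [344.8, 258.6, 168.5]
tool_rot: [3.128, 0.007, 2.297]
force: [0.4, 0.2, 0.6]
width: 85.2
```

```bash
python3 seat.py 24 wrist top; python3 need.py 309.8 285.9 100 130.9
```

```text
wrist [344.8 258.6 168.5] [179.2   0.4 131.6]
  olive low 6639 [340.5 319.6] [159.3  62.7] 40.86 z 20.4 slope [0.001 0.   ]
  box 699 [595.4 212. ] [52.4 60. ] 47.35 z 45.2 slope [-0.004 -0.007]
  box 940 [480.9 441.7] [119.8  59.2] 77.19 z 45.2 slope [0.003 0.003]
  box 124 [695.5 287. ] [24.3 13.9] 83.47 z 45.3 slope [ 0.092 -0.02 ]
top [346.  257.5 168.4] [179.3   0.4 131.4]
  lid 669 [678.7  40.2] [162.   62.6] 4.28 z 59.7 slope [0.004 0.006]
  box 169 [631.8 248.6] [157.9  58.6] 47.07 z 45.7 slope [0.001 0.   ]
  box 157 [485.6 458. ] [156.1  58.2] 77.28 z 45.5 slope [-0.011  0.   ]
rot [-0.11  0.84 -0.31] slide [-37.3  29.6 -68.2] q [-0.07  0.5  -0.9   2.13  0.59  0.76  0.94] 23.15
```

View pics/wrist24.png

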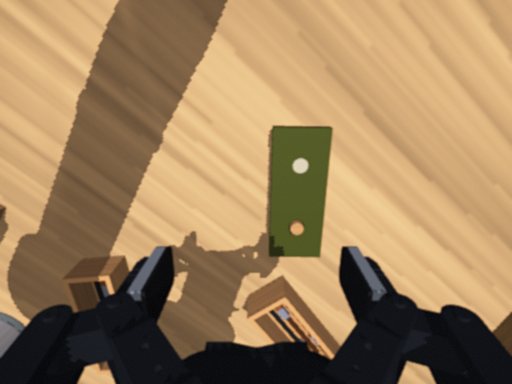

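Emit:
arm_command(rot=[[0,0.4,-0.3],[0,0.4,0],[0,0,0],[0,0,0],[0,0,0]], slide=[[-19,15,-20],[-17,14,-30],[-2,1,-35],[0,0,-30],[0,0,-15]], gripper=[85,85,85,85,85])

```text
clock: 23.57
eef_pos: [322.0, 282.8, 34.8]
tool_rot: [3.13, 0.004, 2.255]
force: [0.2, -0.1, 0.2]
width: 84.7
```

```bash
python3 seat.py 25 wrist; python3 need.py 305.7 289.5 -28 130.9
```

```text
wrist [322.  282.8  34.8] [179.4   0.2 129.2]
  olive low 15604 [340.4 320.2] [160.2  63.5] 40.99 z 20.5 slope [0.002 0.   ]
rot [-0.09  0.54  1.76] slide [-15.9   7.9 -61.4] q [-0.41  0.7  -0.55  2.26  0.97  0.43  0.47] 23.6167
```

Emit:
arm_command(rot=[[0,0.5,0.8],[0,0,0.8],[0,0,0],[0,0,0]], slide=[[-5,6,0],[-5,6,-5],[0,0,-15],[0,0,0]], gripper=[85,85,85,85])

```text
clock: 23.95
eef_pos: [316.7, 292.1, 12.7]
tool_rot: [3.141, 0.002, 2.273]
force: [-0.1, 0.5, 0.0]
width: 85.3
```

```bash
python3 need.py 311.7 295.3 -28 130.9
```

```text
rot [0.07 0.1  0.67] slide [ -5.    3.2 -40.7] q [-0.47  0.75 -0.51  2.25  1.03  0.4   0.42] 23.95
```

Emit:
arm_command(rot=[[0,0,0.6],[0,0,0],[0,0,0],[0,0,0]], slide=[[-4,3,0],[0,0,-10],[0,0,-15],[0,0,-10]], gripper=[85,85,85,85])

```text
clock: 24.28
eef_pos: [317.8, 298.3, -18.1]
tool_rot: [3.13, 0.001, 2.278]
force: [0.1, -0.7, -0.3]
width: 85.1
```

```bash
python3 need.py 311.7 295.3 -28 130.9;python3 seat.py 26 wrist
```

```text
rot [-0.4   0.52  0.36] slide [-6.1 -3.  -9.9] q [-0.55  0.8  -0.4   2.26  1.19  0.31  0.28] 24.2833
wrist [317.8 298.3 -18.1] [179.4   0.  130.5]
  olive low 20841 [321.  303.6] [109.4  63.9] 40.67 z 20.5 slope [0.003 0.001]
  box 744 [343.3 264.6] [22.8 14.2] 77.48 z 45.5 slope [ 0.001 -0.009]
  box 731 [286.  331.5] [22.7 14.4] 2.72 z 45.4 slope [0.002 0.021]
```

View pics/wrist26.png

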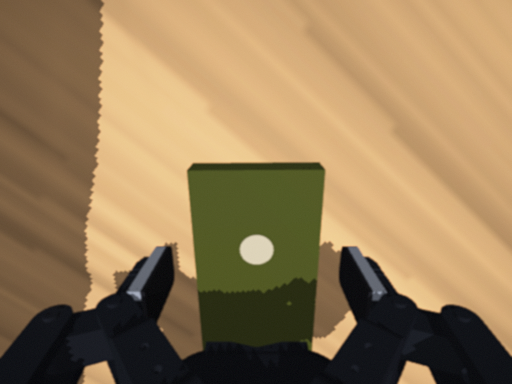

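Emit:
arm_command(rot=[[0,0,0],[0,0,0],[0,0,0],[0,0,0]], slide=[[3,3,-2],[0,0,-5],[0,0,-2],[0,0,0]], gripper=[85,85,85,85])

```text
clock: 24.67
eef_pos: [323.5, 303.5, -25.3]
tool_rot: [3.126, 0.001, 2.277]
force: [-0.4, -0.4, 0.5]
width: 85.0
```

```bash
python3 need.py 320 301 -28 130.9
```

```text
rot [-0.55  0.71  0.43] slide [-3.5 -2.5 -2.7] q [-0.55  0.81 -0.39  2.24  1.21  0.3   0.26] 24.6667
```

Emit:
arm_command(rot=[[0,0,0],[0,0,0],[0,0,0],[0,0,0],[0,0,0]], slide=[[0,0,-3],[0,0,0],[0,0,0],[0,0,0],[0,0,0]], gripper=[80,50,50,50,50])

```text
clock: 25.08
eef_pos: [324.9, 304.4, -26.1]
tool_rot: [3.122, 0.001, 2.276]
force: [-0.3, -0.3, -1.2]
width: 62.4
```

Emit:
arm_command(rot=[[0,0,0],[0,0,0],[0,0,0],[0,0,0],[0,0,0]], slide=[[0,0,0],[0,0,0],[4,3,15],[8,6,25],[10,6,30]], gripper=[50,50,50,50,50])

```text
clock: 25.5
eef_pos: [341.3, 314.5, 41.2]
tool_rot: [3.139, 0.003, 2.282]
force: [0.9, 0.5, -2.3]
width: 62.8
```

```bash
python3 need.py 564.8 -80 100 -2;python3 lid.py w27
```

```text
rot [ 2.7000e-01  9.0000e-02 -1.3274e+02] slide [ 223.5 -394.5   58.8] q [-0.38  0.73 -0.64  2.15  0.89  0.54  0.58] 25.5
tcp [341.3 314.5  41.2] [1.7984e+02 1.6000e-01 1.3074e+02] 62.8
spot tool [  1.5 -14.8 -47.9] 944 [ -7.  -23.8 -50.1] [ 10.1  -5.8 -45.7]
lid end y [-57.2 -56.8]
edges x -30.5 33.7
edges x -30.5 39.3
slope [-0.0052 -0.0089] z at tcp 88.6
```

Emit:
arm_command(rot=[[0,0,-6.6],[0,0,-6.6],[0,0,-6.6],[0,0,-6.6],[0,0,-6.6]], slide=[[12,-15,20],[12,-20,20],[12,-20,15],[12,-20,5],[12,-20,0]], gripper=[50,50,50,50,50])

```text
clock: 25.97
eef_pos: [406.6, 228.2, 111.1]
tool_rot: [3.121, -0.01, 1.689]
force: [0.1, 0.4, -1.1]
width: 62.4
```

Emit:
arm_command(rot=[[0,0,-6.6],[0,0,-6.6],[0,0,-6.6],[0,0,-6.6],[0,0,-6.6]], slide=[[12,-20,0],[12,-20,0],[12,-20,0],[12,-20,0],[12,-20,0]], gripper=[50,50,50,50,50])

```text
clock: 26.38
eef_pos: [468.8, 121.5, 111.6]
tool_rot: [3.119, -0.01, 1.082]
force: [0.0, 0.2, -1.5]
width: 62.4
```

```bash
python3 need.py 564.8 -80 100 -2
```

```text
rot [  0.91   1.19 -63.97] slide [  96.  -201.5  -11.6] q [ 0.01  0.57 -0.48  2.08  0.49  0.58  0.27] 26.3833
```

Emit:
arm_command(rot=[[0,0,-6.5],[0,0,-6.5],[0,0,-6.5],[0,0,-6.5],[0,0,-6.5]], slide=[[10,-20,0],[10,-20,0],[10,-20,0],[10,-20,0],[10,-20,0]], gripper=[50,50,50,50,50])

```text
clock: 26.8
eef_pos: [519.5, 14.8, 110.4]
tool_rot: [3.118, -0.007, 0.484]
force: [-0.6, -0.2, -1.2]
width: 62.8
```

Emit:
arm_command(rot=[[0,0,-6.5],[0,0,-6.5],[0,0,-6.5],[0,0,-6.5],[0,0,-3]], slide=[[9,-20,0],[9,-20,0],[9,-20,0],[6,-15,0],[0,0,0]], gripper=[50,50,50,50,50])

```text
clock: 27.22
eef_pos: [553.8, -70.9, 108.7]
tool_rot: [3.113, -0.007, -0.058]
force: [-0.3, -0.1, -0.9]
width: 62.1
```

```bash
python3 need.py 564.8 -95 60 -2
```

```text
rot [1.64 0.32 1.33] slide [ 11.  -24.1 -48.7] q [ 0.17  0.63 -0.17  1.87  0.22  0.65 -0.2 ] 27.2167
```

Emit:
arm_command(rot=[[0.8,0.3,1.3],[0.8,0,0],[0,0,0],[0,0,0],[0,0,0]], slide=[[6,-12,-10],[4,-10,-20],[0,0,-20],[0,0,-15],[0,0,0]], gripper=[50,50,50,50,50])

```text
clock: 27.63
eef_pos: [564.3, -96.8, 40.8]
tool_rot: [3.139, -0.002, -0.041]
force: [-0.8, -0.4, -2.3]
width: 62.6
```

```bash
python3 need.py 564.8 -95 27 -2; python3 lid.py w28
```

```text
rot [0.17 0.13 0.34] slide [  0.5   1.8 -13.8] q [ 0.23  0.75 -0.17  1.87  0.24  0.54 -0.14] 27.6333
tcp [564.3 -96.8  40.8] [ 1.7984e+02 -1.3000e-01 -2.3400e+00] 62.6
spot tool [ -1.4 -15.9 -47.7] 827 [ -9.2 -24.7 -49.5] [  6.4  -7.  -45.8]
lid end y [-59.  -58.5]
edges x -33.0 30.6
edges x -38.7 36.9
slope [0.0036 0.01  ] z at tcp 88.0
```

Emit:
arm_command(rot=[[0,0,0.3],[0,0,0],[0,0,0],[0,0,0],[0,0,0]], slide=[[0,0,-8],[0,0,-5],[0,0,-1],[0,0,0],[0,0,0]], gripper=[50,50,50,63,68])

```text
clock: 28.1
eef_pos: [566.3, -96.0, 29.7]
tool_rot: [3.138, -0.007, -0.033]
force: [-0.4, 0.4, -0.5]
width: 67.7
```

Emit:
arm_command(rot=[[0,0,0],[0,0,0],[0,0,0],[0,0,0],[0,0,0]], slide=[[0,0,0],[0,0,0],[0,10,0],[0,14,0],[0,0,0]], gripper=[74,78,78,78,78])

```text
clock: 28.52
eef_pos: [568.7, -70.0, 32.0]
tool_rot: [3.139, -0.013, -0.034]
force: [-0.4, 0.3, 0.5]
width: 77.8
```

```bash
python3 need.py 564.8 -72 27 -2; python3 lid.py w29
```

```text
rot [ 0.2   0.72 -0.04] slide [-3.9 -2.  -5. ] q [ 0.18  0.76 -0.16  1.88  0.24  0.51 -0.18] 28.5167
tcp [568.7 -70.   32. ] [179.83  -0.73  -1.96] 77.8
spot tool [ -3.2  10.1 -43.9] 779 [-11.9   1.1 -45.5] [  5.6  19.1 -42.4]
lid end y [-33.5 -32.6]
edges x -35.1 28.8
edges x -35.0 28.8
slope [0.0049 0.0002] z at tcp 75.6
```

View pics/w29.png

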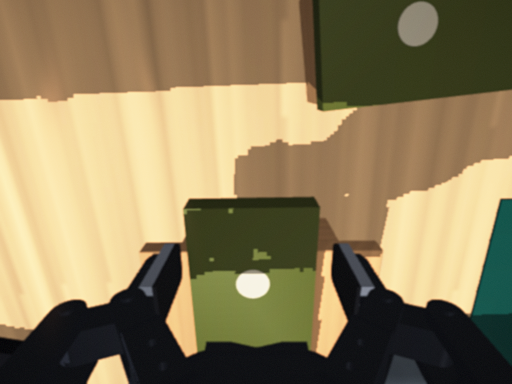

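Emit:
arm_command(rot=[[0,0.7,0],[0,0,0],[0,0,0],[0,0,0],[0,0,0]], slide=[[-3,1,-5],[-1,0,-1],[0,0,0],[0,0,0],[0,0,0]], gripper=[78,78,50,50,50])

```text
clock: 28.98
eef_pos: [564.8, -71.7, 26.5]
tool_rot: [3.136, -0.0, -0.035]
force: [0.1, 0.5, -0.9]
width: 63.0
```

Emit:
arm_command(rot=[[0,0,0],[0,0,0],[0,0,0],[0,0,0],[0,0,0]], slide=[[0,0,0],[0,0,0],[0,0,3],[0,-18,0],[0,-25,0]], gripper=[50,50,50,50,50])

```text
clock: 29.4
eef_pos: [564.6, -109.0, 29.1]
tool_rot: [3.141, 0.001, -0.027]
force: [-0.1, -0.4, -1.7]
width: 62.3
```

```bash
python3 need.py 564.5 -164 27 -1.8; python3 lid.py w30
```

```text
rot [ 0.06 -0.07 -0.25] slide [ -0.1 -55.   -2.1] q [ 0.25  0.77 -0.18  1.86  0.25  0.53 -0.11] 29.4
tcp [ 564.6 -109.    29.1] [ 1.7994e+02  7.0000e-02 -1.5500e+00] 62.3
spot tool [ -0.9   8.8 -49.3] 800 [ -9.6  -0.2 -51. ] [  7.7  17.7 -47.6]
lid end y [-35.  -34.3]
edges x -33.7 30.4
edges x -38.7 30.4
slope [-0.0005 -0.0263] z at tcp 78.6
```

Emit:
arm_command(rot=[[0,0,-0.3],[0,0,0],[0,0,0],[0,0,0],[0,0,0]], slide=[[0,-18,0],[0,-18,0],[0,-8,0],[0,0,0],[0,0,0]], gripper=[50,50,50,50,50])

```text
clock: 29.87
eef_pos: [562.1, -166.8, 28.3]
tool_rot: [3.134, 0.004, -0.047]
force: [-0.5, -0.0, -1.2]
width: 62.9
```

```bash
python3 need.py 564 -164.2 26 -1.8; python3 lid.py w31
```

```text
rot [ 0.45 -0.24  0.9 ] slide [ 1.9  2.6 -2.3] q [ 0.35  0.78 -0.18  1.83  0.26  0.56 -0.05] 29.8667
tcp [ 562.1 -166.8   28.3] [179.54   0.22  -2.7 ] 62.9
spot tool [ -0.9   9.2 -49.3] 802 [ -9.6   0.3 -50.8] [  7.8  18.1 -47.8]
lid end y [-34.8 -34.3]
edges x -33.6 30.5
edges x -38.8 30.4
slope [-0.0036 -0.0324] z at tcp 77.8
```

Emit:
arm_command(rot=[[0.4,-0.2,0.9],[0,0,0],[0,0,0],[0,0,0]], slide=[[2,2,0],[0,0,-2],[0,0,0],[0,0,0]], gripper=[50,50,50,50])

```text
clock: 30.25
eef_pos: [565.0, -160.6, 26.7]
tool_rot: [-3.141, -0.0, -0.024]
force: [-0.7, -1.2, 0.1]
width: 63.2
```

```bash
python3 need.py 564 -164.2 26 -1.8; python3 chk.py s32 | sed -n 7,22p
```

```text
rot [-0.05  0.02 -0.41] slide [-1.  -3.6 -0.7] q [ 0.35  0.79 -0.19  1.83  0.26  0.55 -0.03] 30.25
244 [-5, -4, -4, -4, -5, -3, -1, -4, -2, -3, -1, 0, 1, 3, 9, 13, 15, 15, 15, 16, 16, 11] | [142, 143, 144, 140, 137, 123, 111, 87, 81, 94, 125, 142, 141, 129, 135, 153, 156, 169, 169, 169, 167, 162]
245 [-4, -5, -6, -5, -5, -4, -5, -4, -2, -3, -1, -1, -1, 2, 6, 10, 12, 14, 14, 17, 17, 16] | [147, 149, 142, 139, 137, 133, 129, 122, 101, 118, 144, 175, 160, 137, 119, 134, 147, 159, 165, 168, 169, 161]
246 [-4, -4, -3, -5, -3, -3, -4, -3, -5, -3, -2, -2, -1, 0, 2, 5, 10, 12, 15, 15, 16, 16] | [141, 141, 142, 138, 141, 127, 122, 125, 119, 120, 147, 176, 160, 130, 102, 103, 125, 145, 152, 159, 162, 173]
247 [-3, -3, -4, -3, -2, -1, -4, -3, -3, -3, -2, 0, -1, 0, -1, 1, 3, 8, 11, 16, 16, 17] | [145, 139, 140, 126, 113, 109, 97, 98, 105, 118, 142, 161, 142, 112, 84, 85, 97, 118, 130, 156, 166, 170]
248 [-4, -3, -3, -3, -3, -2, -1, -3, -2, -1, -1, -1, -1, -2, -2, 0, 0, 3, 8, 12, 13, 14] | [142, 136, 115, 103, 90, 83, 71, 78, 94, 108, 128, 142, 130, 96, 71, 62, 71, 92, 118, 130, 146, 158]
249 [-5
[... 1381 characters left out ...]
2, -2, -3, -3, -2, -3] | [122, 135, 136, 144, 138, 117, 110, 88, 88, 87, 108, 113, 113, 96, 84, 66, 72, 65, 70, 82, 100, 117]
257 [-3, -3, -4, -5, -3, -3, -2, -4, -2, -1, 0, 0, 2, 0, 0, -2, -2, -3, -2, -3, -4, -4] | [107, 127, 136, 140, 146, 135, 121, 96, 83, 76, 82, 77, 79, 75, 64, 66, 66, 66, 79, 95, 120, 131]
258 [-2, -3, -4, -4, -5, -4, -4, -3, -4, -2, 0, -2, -2, 0, -3, -1, -1, -1, -3, -1, -3, -4] | [97, 110, 119, 131, 138, 145, 140, 129, 103, 98, 76, 75, 61, 68, 70, 57, 63, 72, 80, 82, 108, 131]
259 [1, -3, -4, -3, -4, -4, -4, -3, -3, -4, -3, -4, -3, -3, -1, -1, -2, -2, -2, -3, -4, -2] | [115, 104, 109, 122, 131, 134, 142, 135, 127, 120, 109, 90, 72, 66, 61, 63, 64, 59, 78, 77, 90, 109]
```

View pics/s32.png

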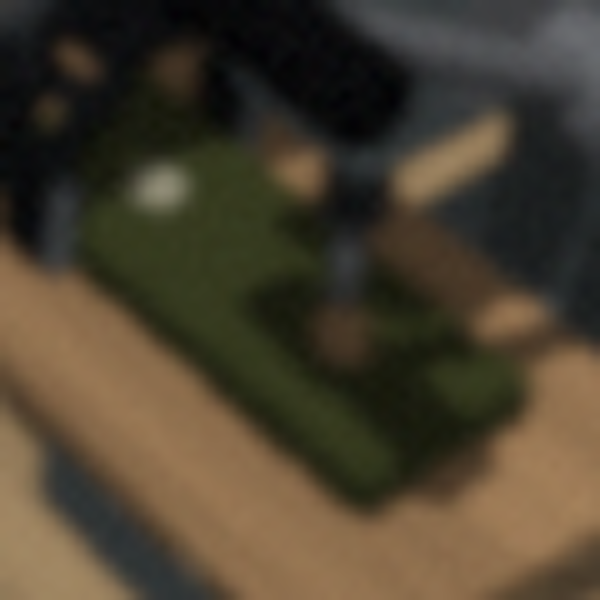

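Emit:
arm_command(rot=[[0,0,-0.3],[0,0,0],[0,0,0],[0,0,0]], slide=[[-1,-3,0],[0,0,-1],[0,0,0],[0,0,0]], gripper=[50,50,50,50])

```text
clock: 30.73
eef_pos: [564.6, -163.1, 26.7]
tool_rot: [-3.14, -0.001, -0.03]
force: [-0.4, 0.9, 1.0]
width: 62.7
```

```bash
python3 need.py 564 -164.2 26 -1.8; python3 chk.py s33 | sed -n 12,22p|cut -d'|' -f1
```

```text
rot [-0.07  0.09 -0.11] slide [-0.6 -1.1 -0.7] q [ 0.36  0.79 -0.19  1.83  0.26  0.55 -0.03] 30.7333
249 [-4, -2, -3, -3, -3, -1, -2, -2, 0, 0, -2, 0, 0, -1, 0, -2, -1, 0, 3, 9, 12, 14] 
250 [-5, -2, -2, -3, -3, -1, -2, -3, 0, 0, 4, 4, 4, 1, 0, -3, -3, 0, 0, 4, 7, 12] 
251 [-4, -4, -3, -3, -2, -1, -2, -2, 2, 4, 9, 10, 9, 6, 0, -2, -3, -1, -1, -1, 0, 6] 
252 [-5, -3, -2, 0, -3, -1, -3, 1, 5, 8, 13, 15, 14, 9, 2, -2, -2, -3, -2, -1, -2, 0] 
253 [-5, -5, -5, -2, -1, 0, -2, 0, 6, 12, 13, 17, 15, 13, 7, 0, -3, -3, -3, -3, -3, 0] 
254 [-3, -3, -4, -5, -3, -3, -2, 2, 5, 9, 15, 16, 15, 13, 8, -1, -2, -3, -1, -2, -2, -1] 
255 [-4, -4, -2, -4, -3, -2, -2, 0, 4, 7, 13, 16, 14, 10, 6, 0, -1, -1, -2, -1, -3, -2] 
256 [-4, -5, -4, -2, -3, -4, -3, -2, 0, 5, 7, 9, 10, 7, 3, 1, 0, -1, -2, -2, -5, -3] 
257 [-2, -4, -4, -7, -4, -3, -4, -4, -1, 1, 2, 5, 5, 1, 0, 0, -1, -3, -1, -3, -4, -4] 
258 [-1, -2, -2, -5, -4, -4, -4, -4, -3, -2, 0, -1, -1, 1, -1, 0, -2, -2, -2, -3, -5, -3] 
259 [0, -2, -4, -3, -5, -5, -4, -3, -4, -3, -5, -2, -2, -4, -2, -2, -2, -2, -2, -3, -2, -4]
```

Emit:
arm_command(rot=[[0,0,0],[0,0,0],[0,0,0],[0,0,0],[0,0,0]], slide=[[-1,0,-1],[0,0,0],[0,0,0],[0,0,0],[0,0,0]], gripper=[50,50,64,70,78])

```text
clock: 31.3
eef_pos: [564.4, -163.2, 26.3]
tool_rot: [-3.141, -0.003, -0.029]
force: [-0.8, 0.9, 0.2]
width: 78.1
```

Emit:
arm_command(rot=[[0,0,0],[0,0,0],[0,0,0],[0,0,0],[0,0,0]], slide=[[0,0,0],[0,2,20],[0,5,30],[-10,3,35],[-20,0,35]], gripper=[80,80,80,80,40])

```text
clock: 31.72
eef_pos: [530.6, -151.2, 141.2]
tool_rot: [-3.136, 0.01, -0.028]
force: [0.7, -0.6, 0.8]
width: 70.1
```

Emit:
arm_command(rot=[[0,0,0],[0,0,0],[0,0,0],[0,0,0],[0,0,0]], slide=[[-20,0,35],[-20,0,35],[-20,0,35],[-15,0,35],[-8,-15,10]], gripper=[0,0,0,0,0])

```text
clock: 32.13
eef_pos: [443.1, -162.6, 300.7]
tool_rot: [-3.136, 0.007, -0.023]
force: [0.7, -0.4, 0.1]
width: 6.8
```

```bash
python3 need.py 454 -295 300 -2; python3 chk.py s34 | sed -n 12,22p|cut -d'|' -f1
```

```text
rot [-0.31 -0.39 -0.71] slide [  10.9 -132.4   -0.7] q [ 0.53  0.28 -0.31  1.84  0.09  1.04  0.17] 32.1333
249 [-3, -3, -2, -2, -1, -1, -2, -1, -1, -1, -2, 1, 0, -2, -3, 0, 1, 1, 3, 7, 12, 14] 
250 [-3, -1, -2, -2, -1, -2, -1, -2, -2, 2, 3, 3, 2, 2, 0, -1, -1, -1, 0, 2, 6, 9] 
251 [-4, -3, -2, 0, -1, -2, -1, 0, 0, 5, 10, 10, 8, 4, 0, 0, -3, -2, -3, -1, 1, 5] 
252 [-4, -4, -3, -2, -1, -1, -2, 0, 4, 10, 13, 14, 12, 8, 3, -1, -3, -2, -1, -3, -1, 0] 
253 [-5, -2, -3, -2, -4, -2, -2, 0, 6, 10, 13, 17, 16, 12, 5, 0, -2, -4, -1, -2, -2, -2] 
254 [-3, -5, -5, -2, -1, -3, -2, 1, 6, 11, 14, 16, 16, 12, 8, 1, -1, -2, -2, -2, -3, 0] 
255 [-4, -4, -5, -3, -3, -3, -3, 0, 4, 10, 12, 14, 15, 11, 6, 0, -3, -1, -1, -3, -2, -4] 
256 [-4, -4, -4, -3, -3, -3, -3, -1, 0, 5, 7, 11, 10, 8, 4, 0, -2, -3, 0, -2, -3, -3] 
257 [-2, -4, -4, -4, -5, -5, -5, -4, -1, 1, 2, 4, 3, 2, 0, -1, -1, -2, -1, -3, -3, -4] 
258 [-3, -3, -3, -4, -4, -5, -5, -6, -3, -3, -1, 0, -1, -1, -1, -1, -3, -1, -1, -4, -3, -3] 
259 [-1, -2, -4, -2, -5, -5, -3, -3, -5, -2, -3, -1, -1, -2, -2, -1, -2, -1, -2, 0, -3, -4]
```

View pics/s34.png

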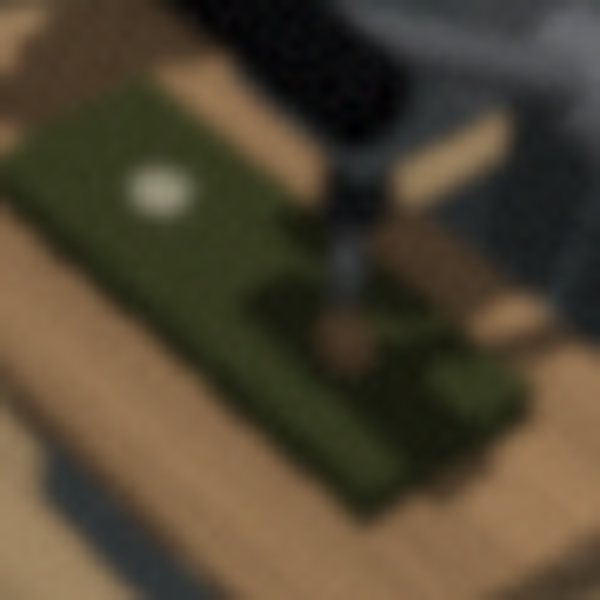

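Emit:
arm_command(rot=[[0,0,-0.3],[0,0,0],[0,0,0],[0,0,0],[0,0,0]], slide=[[4,-35,5],[4,-38,3],[2,-35,0],[2,-15,0],[0,0,0]], gripper=[0,0,0,0,0])

```text
clock: 32.7
eef_pos: [455.1, -287.0, 297.0]
tool_rot: [-3.128, 0.02, -0.025]
force: [-0.3, -0.6, 0.0]
width: 0.0
```

```bash
python3 need.py 454 -295 280 -2
```

```text
rot [-0.8  -1.11 -0.58] slide [ -1.1  -8.  -17. ] q [ 0.69  0.39 -0.25  1.67  0.1   1.11  0.38] 32.7
```

Emit:
arm_command(rot=[[-0.8,-1.1,-0.5],[0,0,0],[0,0,0],[0,0,0],[0,0,0]], slide=[[0,-10,-5],[0,-2,-8],[-3,0,-10],[-4,0,-10],[-4,0,-10]], gripper=[0,0,0,0,0])

```text
clock: 33.12
eef_pos: [443.3, -294.0, 246.1]
tool_rot: [-3.134, 0.011, -0.029]
force: [-1.7, -2.2, 4.0]
width: -0.2
```

Emit:
arm_command(rot=[[0,0,0],[0,0,0],[0,0,0],[0,0,0],[0,0,0]], slide=[[-4,0,-10],[-4,0,-10],[-3,0,-10],[-2,0,-10],[-1,0,-10]], gripper=[0,0,0,0,0])

```text
clock: 33.53
eef_pos: [428.8, -290.0, 190.2]
tool_rot: [-3.135, 0.016, -0.021]
force: [-0.1, -4.2, 4.8]
width: -0.2
```

Emit:
arm_command(rot=[[0,-0.5,0],[0,0,0],[0,0,0],[0,0,0],[0,0,0]], slide=[[0,0,-10],[1,0,-10],[2,0,-10],[2,0,-10],[4,0,-8]], gripper=[0,0,0,0,0])

```text
clock: 33.95
eef_pos: [434.5, -289.7, 138.8]
tool_rot: [-3.139, 0.016, -0.018]
force: [-3.5, -2.5, 8.1]
width: 0.4
```

Emit:
arm_command(rot=[[0,0,0],[0,0,0],[0,0,0],[0,0,0]], slide=[[4,0,-8],[4,0,-7],[4,0,-6],[2,0,-5]], gripper=[0,0,0,0])

```text
clock: 34.28
eef_pos: [445.2, -290.3, 111.1]
tool_rot: [3.14, 0.026, -0.016]
force: [-11.4, 1.1, 62.4]
width: -0.1
```

Emit:
arm_command(rot=[[0,0,0],[0,0,0]], slide=[[1,0,-4],[1,0,-4]], gripper=[0,0])

```text
clock: 34.45
eef_pos: [445.0, -290.4, 111.2]
tool_rot: [3.135, 0.032, -0.016]
force: [-13.7, 2.2, 53.5]
width: 0.0
```

At the stop. Raise and return.

Emit:
arm_command(rot=[[0,-1.5,0],[0,0,0],[0,0,0],[0,0,0],[0,0,0]], slide=[[-3,0,10],[-5,0,14],[-5,0,16],[-4,0,16],[0,0,16]], gripper=[0,0,0,0,0])

```text
clock: 34.87
eef_pos: [430.3, -285.7, 185.3]
tool_rot: [3.135, 0.004, -0.007]
force: [-1.2, -3.2, 4.0]
width: 0.2
```

Emit:
arm_command(rot=[[0,0,0],[0,0,0],[0,0,0],[0,0,0],[0,0,0]], slide=[[0,0,20],[2,0,20],[4,0,20],[4,0,22],[4,0,22]], gripper=[0,0,0,0,0])

```text
clock: 35.28
eef_pos: [446.9, -275.8, 289.4]
tool_rot: [-3.14, 0.007, 0.003]
force: [0.7, -0.1, -0.2]
width: 0.4
```

Emit:
arm_command(rot=[[0,0,0],[0,0,0],[0,0,0],[0,0,0],[0,0,0]], slide=[[-5,10,10],[-3,30,5],[-3,38,0],[0,38,0],[10,15,0]], gripper=[0,40,80,85,85])

```text
clock: 35.7
eef_pos: [442.6, -135.1, 302.6]
tool_rot: [-3.137, 0.011, 0.003]
force: [-0.8, -0.8, -0.3]
width: 47.7
```

```bash
python3 need.py 564.5 -162 90 -2; python3 chk.py s35 | sed -n 12,22p|cut -d'|' -f1; python3 seat.py 35 top
```

```text
rot [-0.26 -0.65 -2.16] slide [ 121.9  -26.9 -212.6] q [ 0.49  0.27 -0.32  1.86  0.09  1.05  0.13] 35.7
249 [-3, -3, -2, -1, -3, 0, -2, 0, -2, -1, 0, -1, 0, 0, -2, -1, -1, 2, 4, 8, 10, 13] 
250 [-4, -4, -3, -3, -2, -4, -1, -1, -1, 0, -1, -1, -2, -3, -3, -1, -1, 0, 0, 1, 6, 10] 
251 [-4, -4, -2, -1, -3, -2, -2, -1, -2, -1, -2, -2, -2, -2, -2, -1, -4, -2, -2, -1, 0, 6] 
252 [-5, -4, -4, -3, -2, -2, -1, -2, -1, -2, 1, 0, -1, -2, -3, -3, -4, -3, -2, -4, -3, 2] 
253 [-4, -5, -3, -3, -2, -2, -1, -2, 0, 3, 3, 4, 2, 0, -2, -3, -4, -4, -2, -3, -2, -1] 
254 [-4, -4, -3, -3, -3, -2, -3, 0, 3, 6, 11, 11, 9, 5, 1, -1, -2, -2, -1, -2, -1, -1] 
255 [-3, -4, -3, -4, -2, -3, -1, -2, 4, 7, 13, 14, 12, 7, 1, -2, -1, -3, -3, -1, -2, -4] 
256 [-4, -4, -4, -4, -4, -3, -3, -2, 2, 6, 10, 12, 10, 7, 2, 0, -2, -2, -2, -2, -2, -3] 
257 [-3, -3, -3, -4, -3, -4, -2, -3, -1, 1, 2, 5, 4, 2, -1, -2, -1, -2, -2, -2, -4, -2] 
258 [-2, -3, -5, -4, -4, -4, -4, -5, -1, -1, -4, 0, -1, 0, -2, -2, -2, -1, -3, -3, -3, -4] 
259 [0, -2, -3, -4, -4, -4, -4, -2, -3, -5, -2, -2, -2, -2, -2, -1, 0, 0, -2, -2, -3, -4] 
top [ 444.9 -138.8  302.5] [-179.9    0.5    0.2]
  lid 679 [678.4  39.7] [160.7  62.4] 4.53 z 59.8 slope [-0.001 -0.003]
  box 163 [632.2 249.1] [157.9  58.2] 47.01 z 45.2 slope [ 0.012 -0.002]
  box 180 [485.6 458.3] [159.7  58. ] 77.31 z 45.5 slope [ 0.005 -0.007]
```

View pics/s35.png

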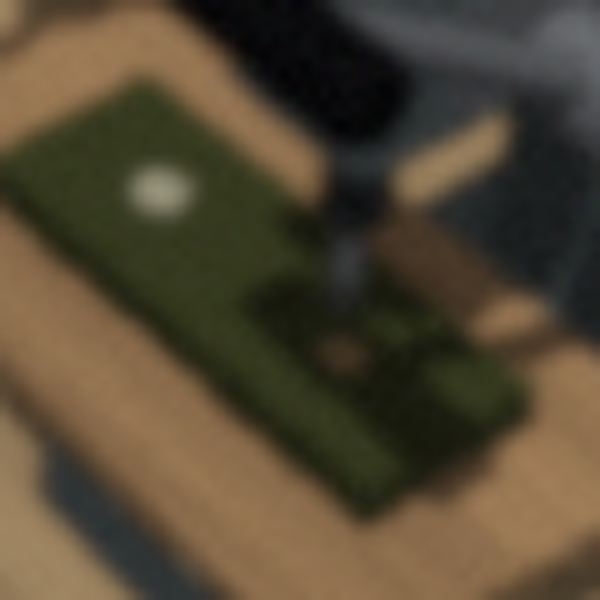

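Plug driven below the face. Fetch the lid.

Emit:
arm_command(rot=[[-0.2,-0.6,-2],[0,0,0],[0,0,0],[0,0,0],[0,0,0]], slide=[[18,0,-33],[19,0,-33],[19,0,-33],[19,0,-33],[19,0,-33]], gripper=[85,85,85,85,85])

```text
clock: 36.32
eef_pos: [539.2, -147.8, 135.7]
tool_rot: [3.132, -0.009, -0.049]
force: [1.0, -0.6, -0.8]
width: 85.0
```

```bash
python3 need.py 564.5 -162 90 -2
```

```text
rot [0.59 0.51 0.79] slide [ 25.3 -14.2 -45.7] q [ 0.38  0.59 -0.25  1.85  0.23  0.72 -0.05] 36.3167
```

Emit:
arm_command(rot=[[0.6,0.5,0.7],[0,0,0],[0,0,0],[0,0,0]], slide=[[12,-5,-15],[8,-4,-20],[0,0,-10],[0,0,0]], gripper=[85,85,85,85])

```text
clock: 36.65
eef_pos: [553.8, -159.3, 76.6]
tool_rot: [-3.139, 0.018, -0.041]
force: [0.2, -0.1, -0.8]
width: 85.1
```

```bash
python3 need.py 564.5 -162 26 -2
```

```text
rot [-0.21 -1.02  0.33] slide [ 10.7  -2.7 -50.6] q [ 0.38  0.71 -0.23  1.82  0.25  0.66 -0.04] 36.65
```

Emit:
arm_command(rot=[[-0.2,-1,0.3],[0,0,0],[0,0,0],[0,0,0]], slide=[[9,-2,-5],[1,0,-15],[0,0,-15],[0,0,0]], gripper=[85,85,85,85])

```text
clock: 36.98
eef_pos: [563.6, -163.7, 42.7]
tool_rot: [3.14, -0.004, -0.038]
force: [-0.7, -0.6, -0.7]
width: 85.0
```

```bash
python3 need.py 564.5 -162 26 -2; python3 lid.py w36
```

```text
rot [0.13 0.23 0.17] slide [  0.9   1.7 -16.7] q [ 0.37  0.76 -0.21  1.83  0.27  0.58 -0.05] 36.9833
tcp [ 563.6 -163.7   42.7] [179.88  -0.24  -2.17] 85.0
lid end y [-13. -13.]
edges x -44.6 44.6
slope [0.0717 1.7208] z at tcp 65.0
```

Emit:
arm_command(rot=[[0,0,0],[0,0,0],[0,0,0],[0,0,0],[0,0,0]], slide=[[0,1,-8],[0,0,-7],[0,0,-1],[0,0,0],[0,0,0]], gripper=[85,85,85,50,50])

```text
clock: 37.45
eef_pos: [566.8, -163.6, 31.5]
tool_rot: [3.137, -0.013, -0.038]
force: [-0.9, -0.5, 19.7]
width: 63.5
```

Emit:
arm_command(rot=[[0,0,0],[0,0,0],[0,0,0],[0,0,0],[0,0,0]], slide=[[0,0,0],[0,0,0],[0,0,0],[0,1,4],[0,20,0]], gripper=[50,50,50,50,50])

```text
clock: 37.87
eef_pos: [566.6, -147.9, 36.6]
tool_rot: [3.133, -0.014, -0.045]
force: [-0.2, -0.5, -1.6]
width: 62.2
```

Emit:
arm_command(rot=[[0,0,0],[0,0,0],[0,0,0],[0,0,0],[0,0,0]], slide=[[0,30,0],[0,30,0],[0,25,5],[0,10,30],[0,0,30]], gripper=[50,50,50,50,50])

```text
clock: 38.28
eef_pos: [561.2, -45.1, 98.1]
tool_rot: [3.136, -0.002, -0.044]
force: [0.1, -0.9, -1.2]
width: 62.0
```

```bash
python3 lid.py w37; python3 need.py 590 100 140 -40
```

```text
tcp [561.2 -45.1  98.1] [ 1.797e+02 -1.200e-01 -2.490e+00] 62.0
spot tool [ -0.9   9.1 -43.9] 782 [ -9.9  -0.2 -45.7] [  8.1  18.3 -42. ]
lid end y [-34.7 -33.9]
edges x -33.3 30.5
edges x -38.7 36.9
slope [-0.0039 -0.0003] z at tcp 141.8
rot [  0.52   0.47 -37.48] slide [ 25.4 145.6  36.3] q [ 0.16  0.64 -0.21  1.86  0.22  0.65 -0.22] 38.3333
```

Emit:
arm_command(rot=[[0.3,0.2,-4.5],[0,0,-4.5],[0,0,-4.5],[0,0,-4.5],[0,0,-4.5]], slide=[[10,28,15],[11,32,15],[11,32,10],[11,32,5],[11,32,0]], gripper=[50,50,50,50,50])

```text
clock: 38.75
eef_pos: [619.0, 103.7, 155.2]
tool_rot: [3.138, -0.01, -0.471]
force: [0.3, 0.1, -2.1]
width: 62.3
```

```bash
python3 seat.py 38 wrist; python3 need.py 663 283 140 -43
```

```text
wrist [619.  103.7 155.2] [179.8  -0.5 -27. ]
  lid 6261 [704.2  44.5] [108.4  63.8] 4.39 z 59.5 slope [ 0.005 -0.022]
  box 2316 [613.9 231.2] [102.9  58.7] 47.25 z 45.2 slope [ 0.003 -0.005]
  box 387 [763.8 155.1] [82.7 23.8] 82.4 z 45.3 slope [ 0.008 -0.004]
  box 296 [701.4  75. ] [110.4   2.7] 4.59 z 46.8 slope [-0.337  3.994]
rot [ 1.000e-02  6.200e-01 -1.638e+01] slide [ 42.  167.4 -15.1] q [-0.17  0.65 -0.09  1.63  0.07  0.85 -0.76] 38.8
```

View pics/wrist38.png

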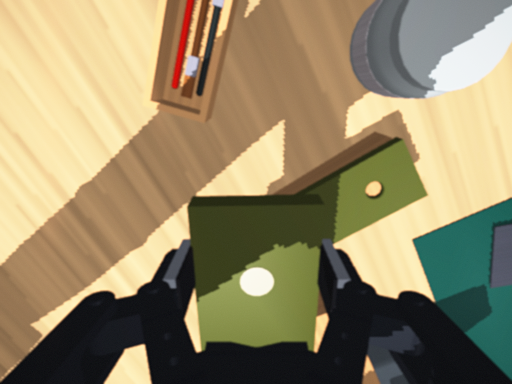

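Emit:
arm_command(rot=[[0,0.6,-4],[0,0,-4],[0,0,-4],[0,0,-3],[0,0,0]], slide=[[9,34,-5],[9,34,-5],[9,34,-10],[9,30,-10],[2,15,-10]], gripper=[50,50,50,50,50])

```text
clock: 39.22
eef_pos: [660.1, 260.8, 117.3]
tool_rot: [-3.137, -0.003, -0.74]
force: [-0.4, 1.4, -1.3]
width: 62.2
```

```bash
python3 need.py 663 284.2 60 -42.9
```

```text
rot [-0.06  0.32 -0.52] slide [  2.9  23.4 -57.3] q [-0.42  0.8  -0.    1.42  0.    0.92 -1.16] 39.2167
```

Emit:
arm_command(rot=[[0,0.3,-0.5],[0,0,0],[0,0,0],[0,0,0],[0,0,0]], slide=[[1,10,-10],[0,5,-20],[0,0,-15],[0,0,0],[0,0,0]], gripper=[50,50,50,50,50])

```text
clock: 39.63
eef_pos: [657.0, 278.3, 65.1]
tool_rot: [3.136, 0.005, -0.739]
force: [-0.1, -0.0, -2.0]
width: 62.1
```

```bash
python3 need.py 663 284.2 60 -42.9; python3 rel.py w39 -132.9
```

```text
rot [ 0.05 -0.45 -0.55] slide [ 6.   5.9 -5.1] q [-0.44  0.88 -0.    1.42 -0.    0.86 -1.18] 39.6333
tcp [657.  278.3  65.1] [179.66   0.3  -42.35] 62.1
lid end a [-33.7 -33.4]
 lid B edges -33.9 30.0 mid -1.9
 lid B edges -33.9 30.2 mid -1.9
 lid B edges -33.9 30.1 mid -1.9
spot a,b 8.8 -1.3 700 z 108.8
box end a [-41.1 -40.8 -40.7] n 1418
 B -28.7 29.3 mid 0.3 rect [19.9 58. ] 47.2
```

View pics/w39.png

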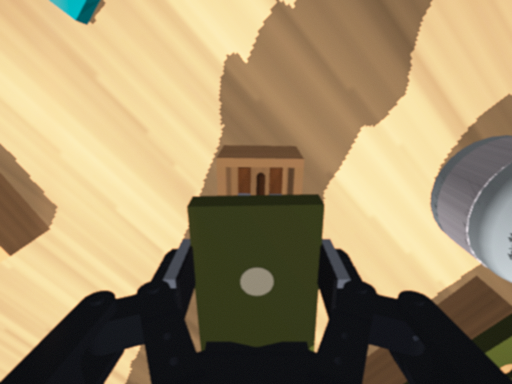

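Emit:
arm_command(rot=[[0,-0.4,-0.5],[0,0,0],[0,0,0],[0,0,0]], slide=[[6,5,0],[1,0,-15],[0,0,-13],[0,0,0]], gripper=[50,50,50,50])

```text
clock: 40.02
eef_pos: [668.0, 280.0, 38.8]
tool_rot: [-3.138, -0.004, -0.753]
force: [-0.3, 1.1, -2.4]
width: 62.2
```

```bash
python3 need.py 664.8 283.9 15 -42.9; python3 rel.py w40 -132.9
```

```text
rot [0.03 0.31 0.25] slide [ -3.2   3.9 -23.8] q [-0.44  0.92  0.    1.41 -0.    0.81 -1.19] 40.0167
tcp [668.  280.   38.8] [-179.81   -0.25  -43.15] 62.2
lid end a [-33.  -32.8]
 lid B edges -34.0 30.2 mid -1.9
 lid B edges -33.9 30.2 mid -1.9
 lid B edges -34.0 30.3 mid -1.9
spot a,b 9.3 -1.8 701 z 82.4
box end a [-32.4 -32.1 -32. ] n 1220
 B -35.5 22.5 mid -6.5 rect [ 8.8 58.1] 48.06
```

Emit:
arm_command(rot=[[0,0.3,0.2],[0,0,0],[0,0,0],[0,0,0]], slide=[[-2,4,-2],[0,0,-6],[0,0,-4],[0,0,0]], gripper=[50,50,50,50])

```text
clock: 40.4
eef_pos: [666.6, 284.4, 27.1]
tool_rot: [-3.141, -0.001, -0.75]
force: [-0.1, -0.0, -1.8]
width: 62.0
```

```bash
python3 need.py 664.8 283.9 15 -42.9; python3 rel.py w41 -132.9
```

```text
rot [0.01 0.06 0.05] slide [ -1.8  -0.5 -12.1] q [-0.44  0.93  0.    1.41 -0.    0.8  -1.19] 40.4
tcp [666.6 284.4  27.1] [-1.7997e+02 -5.0000e-02 -4.2950e+01] 62.0
lid end a [-33.3 -33. ]
 lid B edges -34.0 30.1 mid -2.0
 lid B edges -33.9 30.3 mid -1.8
 lid B edges -33.7 30.2 mid -1.7
spot a,b 9.4 -1.6 706 z 70.7
box end a [-30.2 -30.1 -29.9] n 404
 B -31.6 26.2 mid -2.7 rect [ 1.9 57.8] 47.2
```

Emit:
arm_command(rot=[[0,0,0],[0,0,0],[0,0,0],[0,0,0]], slide=[[-1,0,-4],[0,0,-4],[0,0,-2],[0,0,0]], gripper=[50,50,50,50])

```text
clock: 40.78
eef_pos: [666.1, 284.6, 17.1]
tool_rot: [-3.14, -0.002, -0.749]
force: [-0.6, 0.5, -0.3]
width: 62.3
```

```bash
python3 need.py 665.4 284.4 15 -42.9; python3 rel.py w42 -132.9
```

```text
rot [-0.02  0.15  0.03] slide [-0.7 -0.2 -2.1] q [-0.44  0.94  0.    1.41 -0.    0.78 -1.19] 40.7833
tcp [666.1 284.6  17.1] [-1.7989e+02 -1.0000e-01 -4.2930e+01] 62.3
lid end a [-33.2 -33. ]
 lid B edges -34.0 30.1 mid -2.0
 lid B edges -34.2 30.2 mid -2.0
 lid B edges -34.1 30.1 mid -2.0
spot a,b 9.3 -1.6 715 z 60.8
box end a [-33.5 -33.3 -33.2] n 238
 B -34.1 30.0 mid -2.0 rect [ 1.1 64.1] 47.82
```

View pics/w42.png

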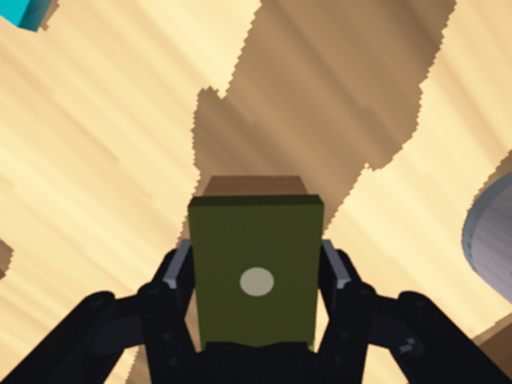

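Strip is in the mouth (lid top 60.8, no force). Release and retreat.

Emit:
arm_command(rot=[[0,0,0],[0,0,0],[0,0,0],[0,0,0],[0,0,0]], slide=[[0,0,-2],[0,0,0],[0,0,0],[0,0,0],[0,0,0]], gripper=[50,63,68,76,82])

```text
clock: 41.25
eef_pos: [667.6, 284.7, 17.4]
tool_rot: [-3.137, -0.003, -0.75]
force: [1.1, 0.3, 0.1]
width: 82.1
```

Emit:
arm_command(rot=[[0,0,0],[0,0,0],[0,0,0],[0,0,0],[0,0,0]], slide=[[0,0,5],[0,0,20],[5,5,35],[10,10,35],[15,15,35]], gripper=[85,85,85,85,85])

```text
clock: 41.67
eef_pos: [688.6, 307.5, 142.4]
tool_rot: [3.122, 0.004, -0.753]
force: [1.1, -0.6, -0.7]
width: 85.0
```

Emit:
arm_command(rot=[[0,0,0],[0,0,0],[0,0,0],[0,0,0],[0,0,0]], slide=[[-10,30,20],[-10,30,20],[-10,30,10],[-10,20,0],[0,0,0]], gripper=[85,85,85,85,85])

```text
clock: 42.08
eef_pos: [655.9, 424.2, 210.1]
tool_rot: [-3.137, -0.003, -0.758]
force: [-1.0, 1.0, -0.4]
width: 84.8
```

```bash
python3 seat.py 43 wrist top side
```

```text
wrist [655.9 424.2 210.1] [-179.7   -0.2  -43.4]
  lid 4068 [633.7 251.5] [160.4  63. ] 47.71 z 59.3 slope [ 0.007 -0.012]
  lid 794 [743.7  47.6] [27.5 66.1] 2.97 z 59.4 slope [ 0.021 -0.046]
  lid 460 [615.2  34.8] [31.1 59.8] 3.38 z 59.4 slope [-0.001  0.002]
  box 307 [882.3 400.7] [61.1 18. ] 80.11 z 45.2 slope [-0.023  0.002]
  box 390 [884.5 317.3] [70.2 30. ] 42.46 z 45.1 slope [-0.003 -0.002]
  box 1624 [485.7 460. ] [156.3  59.8] 77.51 z 44.9 slope [0.001 0.001]
  box 455 [792.2 178.4] [94.9 40.4] 15.88 z 45.2 slope [ 0.001 -0.013]
  box 152 [739.6  78.1] [32.4  4.1] 6.29 z 45.0 slope [0.042 0.057]
top [657.4 422.  210.3] [-179.7   -0.3  -43.5]
  lid 671 [678.3  40.2] [161.9  62.5] 4.32 z 59.9 slope [0.007 0.002]
  lid 664 [633.5 247.9] [160.4  63.1] 47.6 z 59.8 slope [-0.003 -0.002]
side [658.8 418.5 209.6] [-179.9   -0.5  -43.7]
  lid 412 [632.  249.8] [163.3  64. ] 47.67 z 59.3 slope [-0.002  0.022]
  lid 547 [677.7  40.5] [164.4  66.6] 5.32 z 58.8 slope [0.    0.041]
  lid 151 [ 364.1 -496.1] [22.9 60.9] 44.13 z 60.8 slope [-0.079 -0.058]
  box 398 [2259.1 1087.6] [ 708.  1947.7] 22.36 z 44.9 slope [0.001 0.   ]
  box 128 [483.9 459.9] [162.4  58.4] 77.56 z 45.0 slope [0.003 0.002]
```

View pics/wrist43.png

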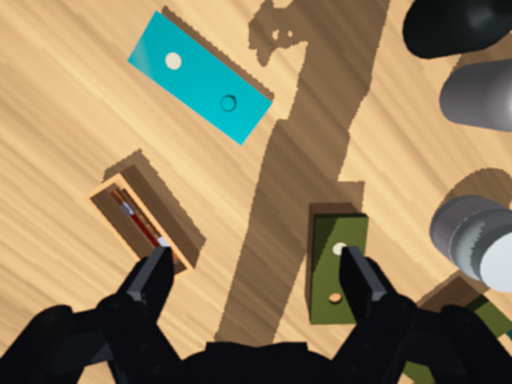

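View pics/top43.png

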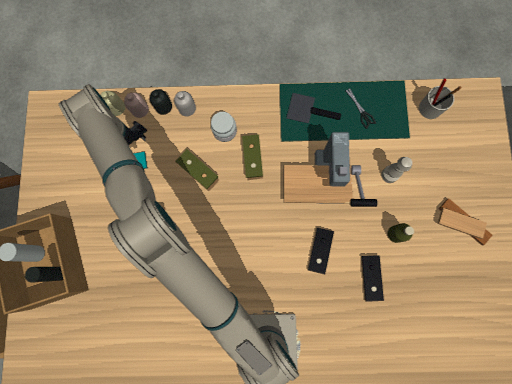

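View pics/side43.png

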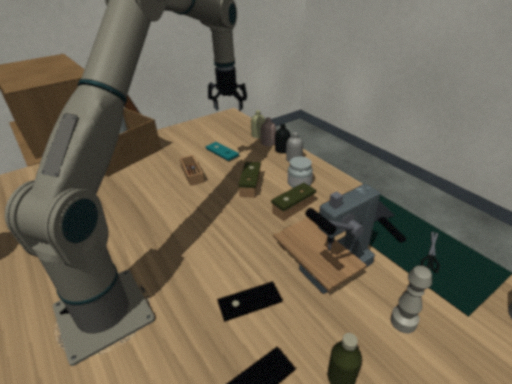

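```bash
python3 - <<'E'
from h import *
zs={'top':[], 'wrist':[]}
for k in range(4):
    for n in ('top','wrist','side'):
        im,d,c,P,st=shot(n,'tmp2')
        for nm,cx,cy,a in (('lid1',678.3,41.3,4.4),('lid2',633.3,250,-132.4)):
            pl=np.array([cx,cy])+38*np.array([np.cos(np.radians(a)),np.sin(np.radians(a))])
            r=np.hypot(P[...,0]-pl[0],P[...,1]-pl[1]); zz=P[...,2]
            pm=(r<5)&(zz>40); lm=(r>12)&(r<22)&(abs(zz-59)<4)
            if k==3 or True:
                zs.setdefault(nm+n,[]).append((zz[pm].mean() if pm.any() else np.nan, zz[lm].mean() if lm.any() else np.nan,pm.sum()))
for k,v in zs.items():
    if v: print(k,np.round(np.nanmean(v,0),2))
print(telemetry.read_state()['clock'])
E
```

```text
lid1top [53.91 59.29  4.75]
lid2top [54.97 59.38  5.  ]
lid1wrist [  nan 59.56  0.  ]
lid2wrist [54.41 59.4  35.5 ]
lid1side [54.42 58.94  3.25]
lid2side [54.92 59.31  2.  ]
42.8333<stdin>:13: RuntimeWarning: Mean of empty slice
```

```bash
python3 -c "
from h import *
print(ctrl.finish_job())"
```

```text
the job is handed in; nothing more can be done
None
```

Both olive lids had their plugs pressed home and now sit on boxes of their own. The third box stands empty because only two olive lids were in the scene. I handed the job in at about 43 s; it returned no verdict.

**Last checks, from the cameras:**
- **Plugs:** both read about 4.5 mm below the face, against 4 mm for fully home.
- **Seating:** lid tops read about 59.4 mm; 59 mm is fully seated. They looked level in the top and wrist views.
- **Fit on the boxes:** lid centres were within about 2 mm of the box positions measured before placing. The first lid is about 2° out of line with its box and the second about 0.6°.
- **Rest of the scene:** the lever is back up. The tub, squeeze bottle, baluster and look-alike lids look unmoved; I did not measure them.

**What went wrong or disagreed:**
- **Finger tips:** the real tips stood about 27–40 mm short of the reported TCP position. My first grasp closed on air above the lid, so I worked to the tips the camera showed.
- **Knocked lid:** the second lid was knocked about 3 cm aside while I worked on the first. I found it again and regrasped it on the worktable.
- **Camera offset:** the top and wrist cameras disagreed by 2–3 mm in y, so I relied on the wrist camera for the final placing.
- **Side-camera slope:** the side camera read slopes of 0.02–0.04 across the lids, which I put down to noise.

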